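Lay the small desktop computer down for servicing

ROBOT

A 7-joint arm with a two-finger parallel gripper is mounted at the origin on the work surface. World frame = base frame: x ahead of the robot, y to its left, z up, the work surface at z = 0. Lengths are in mm, angles in rad, forces in N, time in s.
With the tool pointing down it reaches from about 425 to 875 mm from the base axis. Payload 8.4 kg.
Tool frame: the origin (TCP) lies midway between the tips of the shut fingers; the grasp point (between the pads) lies 19 mm behind it (manip.tcp_to_grasp is the z of the grasp point in the tool frame, in mm); z points along the fingers, y is the direction in which the jaws open and shut (so a half turn about z gives the same grasp; the last joint's range is limited). The gripper opens to 87 mm and grips with 3 to 60 N. Pads are 19 mm wide; open, the fingers measure 117 mm over their backs; the gripper's body (75 mm by 190 mm) begins 51 mm behind the grasp point.
Start: joints at [1.088, 0.333, 0.04, 1.465, -0.013, 1.343, -0.059], TCP at [243.366, -602.69, 191.646] pointing down, gripper open.
Joint ranges: [-2.58, 2.58], [-0.38, 2.09], [-1.3, 1.39], [0.25, 2.4], [-1.5, 4.64], [0.08, 2.09], [-2.65, 2.65]. Speed limits (rad/s): [2.22, 2.22, 2.79, 2.79, 3.14, 3.14, 3.14].

INTERFACE

Orientations are given as a rotation vector (axis times angle).
In Python, from plant import manip gives the robot as it stands. The module is installed in compiled form; this text tells all that it offers.
- The arm moves only by the shell command python3 -m creep 'ROWS' [FORCE]. ROWS is JSON, a list of rows, each an object with "gripper": the finger opening in cm, from 0 to 8.7; "slide": the shift along the tool's x, y, z in cm, a list of three; "turn": the turn about the tool's z in rad. In form: [{"gripper": gripper, "slide": [x, y, z], "turn": turn}, ...]. A call has 1 to 5 rows; each row shifts and turns the commanded pose from where the row before left it, along the tool's axes as they then stand; what a row does not reach is not made up. A row lasts 1/10 s, in which the tool goes at most 50 mm and 8.59 degrees, less where a joint would pass 70% of its speed; a pose out of reach is approached as far as the arm can. A call with a gripper value outside its range is refused whole. The fingers move at their own pace and stop on an object; FORCE is the grip in N (left out, the last holds). Time passes only in rows, so rows that do not move let the fingers close. It gives the time, the measured TCP pose, the force and the opening at its end, in the units of the state.
- manip.observe(): the state, without advancing time (a new reading comes with each control period).
- manip.read_camera(name): name is "scene" or "side" or "wrist"; returns a dict with "pixels" (400x640x3 uint8, red, green, blue), "z_map" (400x640 float32, mm along the optical axis (not along the pixel's ray), 0 where there is no reading), "camera_matrix" (3x3 intrinsics, pixels), "world_from_camera" (4x4, takes a point from camera to world coordinates). Camera axes: x right, y up, looking along -z (the intrinsics and any distortion apply to the point x, -y, -z); pixel columns grow to the right and rows downward; lengths in mm; the calibration is good to about 2 mm. A picture is of the moment at which its call begins.
- manip.finish_job(): hands the job in, once; it reports no verdict.
Trained networks look in a picture, given as the dict that the camera call returned (one of the last four; its "shot" number tells which), for a name from the list of things; names that differ only in an ending like _2 or _b are one class to them, and where a whole thing is asked for, a point or a joint stands for the part that bears it (a point fixed in the world has none). Each returns a list of dicts, best first, with "score" (0 to 1); they miss things now and then, are a little off and sometimes report something else, mostly with a low value. They report only what shows in the picture. A call takes as long as a camera call. They do not tell look-alikes from the thing itself.
- manip.look_for(picture, target): "box" ([left, top, width, height] in pixels, round what is visible of it).
- manip.outline_of(picture, target): "region" (400x640 bool, what is visible of it) and "box" ([left, top, width, height] in pixels, round what is visible of it).
- manip.spot_point(picture, target): "pixel" ([column, row] in pixels: a listed point, or the origin of a listed thing).
The state is a dict: "clock": time; "joints": joint angles; "dq": joint speeds; "effort": joint torques, N m; "position": TCP position; "ee_rot": TCP orientation; "wrist_force": force on the tool from outside, world axes, zero at the start; "ft_torque": the same for the moment, N m; "opening": opening from 0.0 (shut) to 1.0 (fully open).
Only numpy, scipy, OpenCV 4.12 (cv2) and the standard library are available. Lean on these libraries where they do the work, as an engineer would, in place of code of your own. Each camera call takes 0.05 s, during which the arm holds its last target.

TASK

The small desktop computer stands on its narrow end on the service board; lay it down on the side with the four rubber feet so that its cover faces up, then slide it back along the board until its bottom end sits square against the aluminium stop. Do it with the fingers only, without gripping or lifting it: nudge its top over with one finger while another finger waits on the far side, and let it down gently on that finger, for it holds a hard disk that must not fall more than the last centimetre or so. Leave the screwdriver, the bottle and the solder reel where they are.

Things in the scene. Friction and masses are not known exactly. Their poses are not given: they have to be found in the camera images.
- computer: Small desktop computer, 38 mm thick (its x), 165 wide (its y), 205 tall (its z) as it stands loose on the board; about 0.7 kg, balanced at its middle. Origin: centre of its underside (bottom end). The four feet are on its -x side, which looks away from the stop; its +x side is the cover. Laid down properly, x points up and z along the board's -x. Past 10 degrees of lean it falls by itself
- cover: Grey slide-off cover panel with dark vent slots, 3 mm thick, filling the whole +x side of the computer and fixed to it; same origin and axes as the computer; its outer face is at x = +19 mm
- foot_side: Black panel, 3 mm thick, filling the whole -x side of the computer and fixed to it; same origin and axes as the computer; its outer face is at x = -19 mm and carries four round rubber feet 16 mm across and 5 mm high, at y = +-62 mm and z = 28 and 177 mm. Lying on them the case is 5 mm clear of the board and slides under a push of roughly 3 to 6 N
- tipping_edge (a point): Middle of the computer's bottom edge on the feet side (x = -19 mm, z = 0 in its frame), the edge about which it tips over
- top_edge (a point): Middle of the computer's top edge on the feet side (x = -19 mm, z = 205 mm in its frame)
- board: Service board fixed on the bench: 400 mm (its x) by 340 mm (its y), plywood with a grey rubber top 12 mm above the bench. Origin: centre of its underside. The stop stands near its +x end; the computer is laid down towards its -x end
- stop_face (a point): Middle of the foot of the stop's face, on the board's top (x = 150 mm in the board's frame). The stop is a fixed aluminium angle 260 mm long along the board's y, standing 25 mm above the board's top; its upright face looks to the board's -x. Axes as the board's
- screwdriver: Screwdriver with a black handle, 180 mm long, lying on the board beside the computer, on the board's -y side; leave it alone. Origin: under the middle of its length; x along it
- bottle: White plastic cleaner bottle with a blue cap, 62 mm across and 165 mm tall, standing on the bench; leave it alone. Origin: centre of its underside
- solder_reel: Reel of solder wire with white flanges, 66 mm across and 48 mm high, standing on its flange on the bench; leave it alone. Origin: centre of its underside
Mind the look-alikes: they are no part of the job. Of the things like the computer, leave any that is blue or red; of the rest the larger one is meant.

How it is judged:
By the outcome, as a careful person would: the job done as asked, in the order asked, and still so for the second after the job is handed in, with the robot touching nothing.
It also fails if it takes over 72 s, if anything falls off the work surface, if the arm or the gripper's body presses on something with over 40 N, if the wrist force passes 120 N, or if a joint passes its speed limit or range.

## Working session

There is one attempt and no reset: what is moved stays moved. The work goes in short steps, Python scripts to look and compute and a shell command to move; the robot and the scene stay as the last step left them, time stands still between calls to the robot, and variables do not carry over. Pictures are saved under pics/ and viewed, and the job is handed in when it is done.

```bash
mkdir -p pics; ls; cat > h.py <<'E'
import numpy as np, cv2
from plant import manip
from scipy.spatial.transform import Rotation as R
def save(p,name,crop=None,scale=1):
    im=p["pixels"][:,:,::-1]
    if crop: l,t,w,h=crop; im=im[t:t+h,l:l+w]
    if scale!=1: im=cv2.resize(im,None,fx=scale,fy=scale,interpolation=cv2.INTER_CUBIC)
    cv2.imwrite("pics/"+name,im)
def pts(p):
    K=p["camera_matrix"];T=p["world_from_camera"];z=p["z_map"]
    v,u=np.mgrid[0:400,0:640]
    X=np.stack([(u-K[0,2])/K[0,0]*z,-(v-K[1,2])/K[1,1]*z,-z,np.ones_like(z)],-1)
    W=X@np.asarray(T).T
    W=W[...,:3]; W[z==0]=np.nan
    return W
def proj(p,P):
    K=p["camera_matrix"];T=np.linalg.inv(p["world_from_camera"])
    q=T[:3,:3]@np.asarray(P,float)+T[:3,3]
    return K[0,0]*q[0]/-q[2]+K[0,2], K[1,1]*(-q[1])/-q[2]+K[1,2]
E
python3 - <<'E'
from h import *
print(manip.observe())
for n in ["scene","side","wrist"]:
    p=manip.read_camera(n); save(p,n+"0.png"); print(n,p.keys(),np.round(p["world_from_camera"],3).tolist(), p["camera_matrix"].tolist())
    np.savez(n+"0.npz",**{k:v for k,v in p.items()})
    for t in ["computer","board","screwdriver","bottle","solder_reel"]:
        print(t,[(np.round(d["box"]).tolist(),round(d["score"],2)) for d in manip.look_for(p,t)])
E
```

```text
pics
{'clock': 0.0, 'joints': array([ 1.08784248,  0.33393566,  0.03985482,  1.46627964, -0.01341925,
        1.3432827 , -0.05851194]), 'dq': array([-7.62437962e-04,  7.76829805e-04,  1.74636850e-03,  1.83071606e-04,
       -8.34778424e-04, -6.88490082e-06,  4.85830101e-04]), 'effort': array([-3.05947488e-04, -6.56368589e+01,  1.33498918e+00, -4.03804171e+01,
       -5.98493172e-02,  4.48798633e-02,  2.25637559e-04]), 'position': array([ 243.15500939, -602.24527098,  190.73894141]), 'ee_rot': array([-3.08238155e+00, -5.98779551e-01,  6.24777720e-04]), 'wrist_force': array([ 0.48220162, -1.48326826,  0.6095394 ]), 'ft_torque': array([ 0.00313998, -0.03581196,  0.01009686]), 'opening': 0.9985135322502127}
scene dict_keys(['pixels', 'z_map', 'camera_matrix', 'world_from_camera', 'shot']) [[0.259, -0.715, 0.649, 1188.653], [0.966, 0.196, -0.17, 22.209], [-0.006, 0.671, 0.742, 746.405], [0.0, 0.0, 0.0, 1.0]] [[400.7415207074924, 0.0, 318.32259462898674], [0.0, 400.7415207074924, 188.17239680047393], [0.0, 0.0, 1.0]]
computer [([355.0, 143.0, 18.0, 75.0], 0.88), ([234.0, 232.0, 95.0, 122.
[... 633 characters left out ...]
51.0, 264.0, 71.0, 78.0], 0.72), ([271.0, 203.0, 20.0, 63.0], 0.67), ([362.0, 164.0, 71.0, 118.0], 0.65)]
board [([312.0, 192.0, 223.0, 143.0], 0.75)]
screwdriver [([424.0, 190.0, 11.0, 7.0], 0.47)]
bottle [([199.0, 275.0, 39.0, 77.0], 0.81), ([195.0, 242.0, 35.0, 36.0], 0.64)]
solder_reel [([197.0, 242.0, 32.0, 36.0], 0.69)]
wrist dict_keys(['pixels', 'z_map', 'camera_matrix', 'world_from_camera', 'shot']) [[0.374, 0.898, 0.231, 306.964], [-0.928, 0.362, 0.093, -575.884], [0.0, -0.249, 0.968, 385.817], [0.0, 0.0, 0.0, 1.0]] [[280.8804320708669, 0.0, 315.9409919228384], [0.0, 280.8804320708669, 204.26957090313678], [0.0, 0.0, 1.0]]
computer []
board []
screwdriver []
bottle []
solder_reel []
```

View pics/scene0.png

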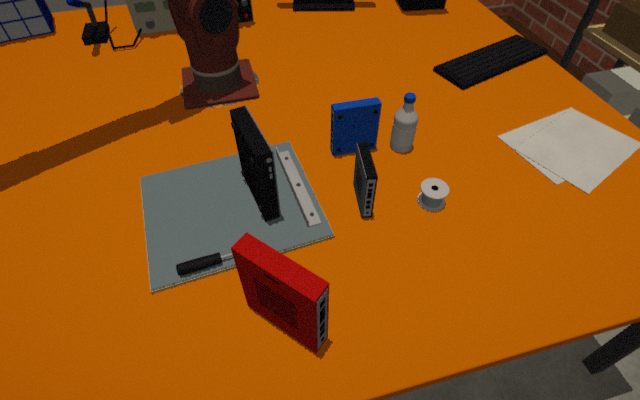

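View pics/side0.png

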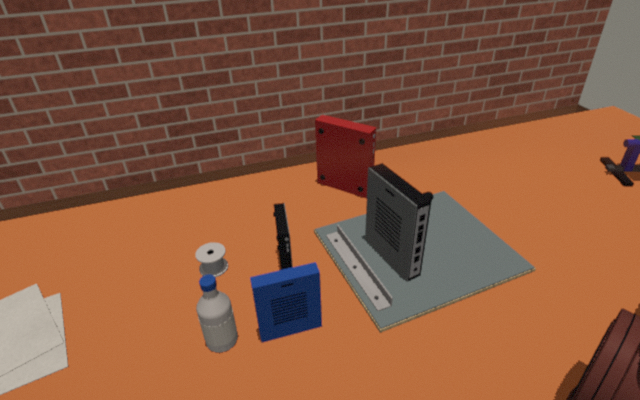

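Candidates for the computer (scene view): the dark one on the board (255,165), a smaller dark one (365,180), a blue one (355,127), and a red one (282,290). By the description I choose the larger dark one on the board. Next is a close crop and measurement.

```bash
python3 - <<'E'
from h import *
from types import SimpleNamespace
A=[]
for n in ["scene","side"]:
    p=dict(np.load(n+"0.npz")); W=pts(p)
    save(p,n+"0c.png",(130,90,220,210) if n=="scene" else (300,140,240,190),3 if n=="scene" else 3)
    # board region + comp
    q=W.reshape(-1,3); q=q[np.isfinite(q).all(1)]
    np.save(n+"_q.npy",q)
    b=q[(q[:,2]>6)&(q[:,2]<18)&(q[:,0]>200)&(q[:,0]<900)&(q[:,1]<200)&(q[:,1]>-500)]
    print(n,"board z",np.median(b[:,2]),len(b)); 
    r=cv2.minAreaRect(b[:,:2].astype(np.float32)); print(r, cv2.boxPoints(r).tolist())
    pn=[]
for n in ["scene","side"]:
    p=manip.read_camera(n);W=pts(p)
    want=(255,165) if n=="scene" else (400,220)
    for o in manip.outline_of(p,"computer"):
        m=o["region"]; 
        if not m[want[1],want[0]]: continue
        c=W[m]; c=c[np.isfinite(c).all(1)]; print(n,o["score"],o["box"],c.min(0),c.max(0))
        np.save(n+"_c.npy",c)
        r=cv2.minAreaRect(c[:,:2].astype(np.float32)); print("comp rect",r)
    for t in ["tipping_edge","top_edge","stop_face","screwdriver","board"]:
        for d in manip.spot_point(p,t)[:3]:
            u,v=d["pixel"]; print(n,t,np.round(d["pixel"]),d["score"],np.round(W[int(v),int(u)],0))
E
```

```text
scene board z 12.513246361977508 15287
((647.18505859375, -141.68814086914062), (535.48193359375, 652.3552856445312), 5.161475658416748) [[351.1858215332031, 159.08010864257812], [409.8736877441406, -490.6299133300781], [943.184326171875, -442.4563903808594], [884.4964599609375, 207.25363159179688]]
side board z 12.578114935356325 12926
((639.2553100585938, -33.396087646484375), (542.62548828125, 443.917236328125), 5.143167495727539) [[349.13751220703125, 163.34713745117188], [388.93231201171875, -278.7828063964844], [929.3731079101562, -230.13931274414062], [889.5783081054688, 211.99063110351562]]
scene 0.86 [232.1, 107.8, 49.8, 115.7] [143.20529022  12.90420364  -0.30438646] [617.93658247 107.53271657 220.20038131]
comp rect ((380.66845703125, 60.5405158996582), (94.01077270507812, 474.78692626953125), 89.44618225097656)
scene tipping_edge [254. 197.] 0.8 [542.  32.  23.]
scene tipping_edge [370. 197.] 0.8 [656. 278.  74.]
scene tipping_edge [430. 196.] 0.72 [668. 422.  48.]
scene top_edge [373. 159.] 0.89 [467. 365.  -2.]
scene top_edge [241. 133.] 0.69 [534.  31. 217.]
scene top_edge [287. 253.] 0.59 [702.  77.  -1.]
scene stop_face [292. 185.] 0.75 [542. 126.  37.]
scene screwdriver [223. 264.] 0.93 [698. -62.  12.]
scene board [231. 206.] 0.69 [542. -25.  10.]
side 0.78 [360.7, 162.4, 69.7, 119.3] [ 442.53501166 -152.12117074   -2.98382159] [950.82647652  87.14611304 220.49299778]
comp rect ((688.5857543945312, -39.152679443359375), (180.80059814453125, 521.6117553710938), 58.66977310180664)
side tipping_edge [290. 326.] 0.94 [407. 327.  24.]
side tipping_edge [394. 254.] 0.92 [495.  65.  56.]
side tipping_edge [279. 267.] 0.9 [600. 306.   0.]
side top_edge [284. 271.] 0.9 [429. 325. 151.]
side top_edge [340. 126.] 0.82 [850.  64. 201.]
side top_edge [276. 218.] 0.71 [605. 298. 139.]
side stop_face [361. 264.] 0.85 [524. 130.  21.]
side board [416. 249.] 0.68 [445.  45. 107.]
```

View pics/scene0c.png

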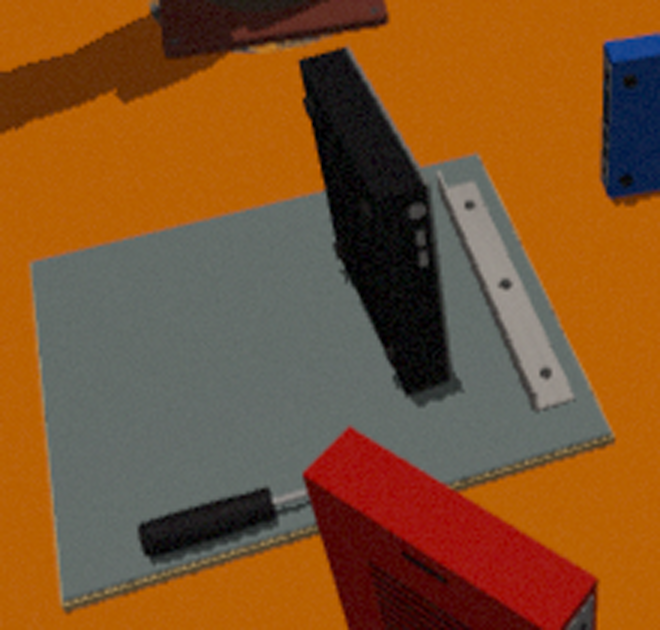

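```bash
python3 - <<'E'
from h import *
import pickle
P={}
for n in ["scene","side"]:
    p=dict(np.load(n+"0.npz")); W=pts(p); hsv=cv2.cvtColor(p["pixels"],cv2.COLOR_RGB2HSV)
    q=W.reshape(-1,3);h=hsv.reshape(-1,3);ok=np.isfinite(q).all(1)
    P[n]=(q[ok],h[ok])
    q,h=P[n]
    m=(h[:,1]<110)&(abs(q[:,2]-12)<5)&(q[:,0]>300)&(q[:,0]<800)&(q[:,1]>-300)&(q[:,1]<190)
    b=q[m]; r=cv2.minAreaRect(b[:,:2].astype(np.float32)); print(n,len(b),r,np.round(cv2.boxPoints(r)).tolist(),np.median(b[:,2]))
    m=(q[:,2]>50)&(q[:,2]<228)&(q[:,0]>380)&(q[:,0]<680)&(q[:,1]>-40)&(q[:,1]<160)
    c=q[m]; 
    r=cv2.minAreaRect(c[:,:2].astype(np.float32)); print(" comp",len(c),r,np.round(cv2.boxPoints(r)).tolist(), np.percentile(c[:,2],[98,99.5]))
    for z0 in range(60,230,40):
        d=c[(c[:,2]>z0)&(c[:,2]<z0+40)]
        if len(d)>20: r=cv2.minAreaRect(d[:,:2].astype(np.float32)); print("  ",z0,np.round(r[0]),np.round(r[1]),round(r[2],1))
    m=(q[:,2]>22)&(q[:,2]<45)&(q[:,0]>380)&(q[:,0]<720)&(q[:,1]>90)&(q[:,1]<190)
    s=q[m]; r=cv2.minAreaRect(s[:,:2].astype(np.float32)); print(" stop",len(s),r,np.round(cv2.boxPoints(r)).tolist(),np.median(s[:,2]))
pickle.dump(P,open("P.pkl","wb"))
E
```

```text
scene 14802 ((539.216796875, -25.236190795898438), (341.31756591796875, 399.234130859375), 5.252458572387695) [[351.0, 158.0], [388.0, -240.0], [727.0, -208.0], [691.0, 189.0]] 12.538580672617684
 comp 2794 ((531.8511962890625, 47.386863708496094), (170.2071990966797, 43.753055572509766), 10.773747444152832) [[444.0, 53.0], [452.0, 10.0], [620.0, 42.0], [611.0, 85.0]] [218.85511313 219.22993009]
   60 [540.  33.] [169.  37.] 23.8
   100 [532.  49.] [168.  39.] 10.9
   140 [534.  49.] [166.  39.] 11.4
   180 [532.  47.] [170.  44.] 10.7
 stop 212 ((527.4594116210938, 126.01779174804688), (259.15802001953125, 4.339108467102051), 5.1602091789245605) [[398.0, 117.0], [399.0, 112.0], [657.0, 136.0], [656.0, 140.0]] 35.15626428889442
side 12483 ((537.2274169921875, -20.9998779296875), (341.61376953125, 400.9321594238281), 5.143167495727539) [[349.0, 163.0], [385.0, -236.0], [725.0, -205.0], [689.0, 194.0]] 12.57274377605745
 comp 4700 ((529.433349609375, 53.1376953125), (169.8588409423828, 41.96711730957031), 10.953951835632324) [[442.0, 58.0], [450.0, 16.0], [617.0, 49.0], [609.0, 90.0]] [218.54441631 219.04960089]
   60 [522.  70.] [170.  40.] 23.5
   100 [529.  53.] [168.  42.] 11.3
   140 [523.  70.] [171.  40.] 23.5
   180 [529.  53.] [170.  41.] 10.8
 stop 408 ((524.5216674804688, 128.9441680908203), (261.0727844238281, 5.857144832611084), 5.097037315368652) [[394.0, 120.0], [395.0, 114.0], [655.0, 138.0], [654.0, 143.0]] 33.074013878771666
```

View pics/side0c.png

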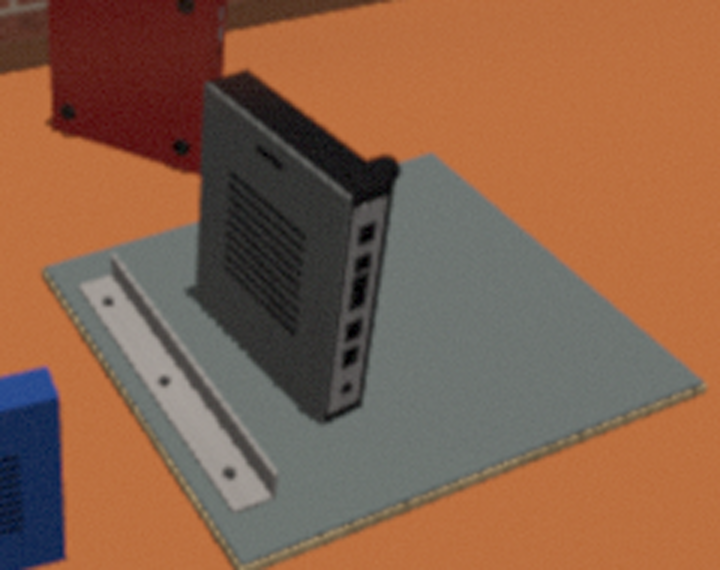

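Pictures show: the large dark computer on the board in scene at (255,165), grey vented cover facing the stop and feet facing away. The smaller one at (365,180) is on the bench, so the choice holds. The screwdriver is at scene (200,264), the stop at (295,190). I raise the tool, turn it and go to a hover for a wrist view.

```bash
python3 -m creep '[{"gripper":8.7,"slide":[0,0,-3],"turn":-0.15},{"gripper":8.7,"slide":[0,0,-3.5],"turn":-0.15},{"gripper":8.7,"slide":[0,0,-3.5],"turn":-0.15},{"gripper":8.7,"slide":[0,0,-3.5],"turn":-0.14}]'
python3 -m creep '[{"gripper":8.7,"slide":[4.6,0.9,0],"turn":0},{"gripper":8.7,"slide":[4.6,0.9,0],"turn":0},{"gripper":8.7,"slide":[4.6,0.9,0],"turn":0},{"gripper":8.7,"slide":[4.6,0.9,0],"turn":0},{"gripper":8.7,"slide":[4.6,0.9,0],"turn":0}]'
python3 -m creep '[{"gripper":8.7,"slide":[4.6,0.9,0],"turn":0},{"gripper":8.7,"slide":[4.4,-1.9,0],"turn":0},{"gripper":8.7,"slide":[4.4,-1.9,0],"turn":0},{"gripper":8.7,"slide":[4.4,-1.9,0],"turn":0},{"gripper":8.7,"slide":[4.4,-1.9,0],"turn":0}]'
python3 - <<'E'
from h import *
s=manip.observe(); print(s["clock"],s["position"],R.from_rotvec(s["ee_rot"]).as_matrix().round(3).tolist(),s["joints"])
E
```

```text
clock: 2.0
position: [243.2, -602.5, 328.1]
ee_rot: [2.772, 1.478, -0.0]
wrist_force: [0.5, -1.0, 1.1]
opening: 0.996
clock: 2.5
position: [410.9, -436.3, 326.9]
ee_rot: [2.776, 1.469, 0.0]
wrist_force: [0.6, -0.9, -0.4]
opening: 1.002
clock: 3.0
position: [479.3, -214.6, 326.8]
ee_rot: [2.776, 1.47, 0.0]
wrist_force: [1.5, -0.3, -0.6]
opening: 0.999
3.0 [ 479.33492475 -214.57347879  326.82670064] [[0.562, 0.827, 0.0], [0.827, -0.562, -0.0], [-0.0, 0.0, -1.0]] [ 0.65055883  0.05792618 -0.33004371  1.52264422  0.01904408  1.56370688
 -0.27613742]
```

```bash
python3 -m creep '[{"gripper":8.7,"slide":[4.4,-1.9,0],"turn":0},{"gripper":8.7,"slide":[4.4,-1.9,0],"turn":0},{"gripper":8.7,"slide":[4.4,-1.9,0],"turn":0}]'
python3 - <<'E'
from h import *
s=manip.observe(); print(s["clock"],s["position"])
p=manip.read_camera("wrist"); save(p,"w1.png"); np.savez("w1.npz",**p)
E
```

```text
clock: 3.3
position: [506.3, -73.4, 327.0]
ee_rot: [2.776, 1.469, 0.001]
wrist_force: [0.7, -0.3, 0.5]
opening: 1.002
3.3 [506.34523229 -73.42005144 327.01098599]
```

View pics/w1.png

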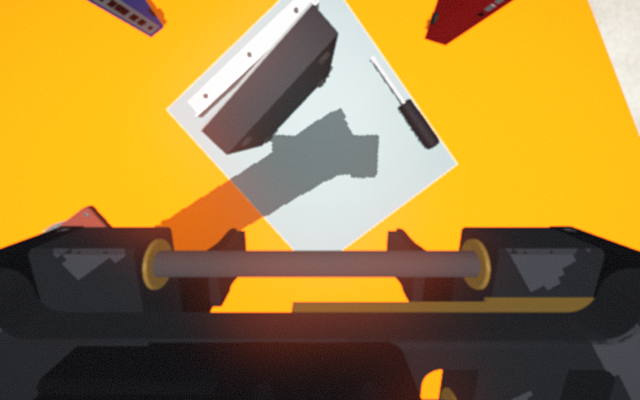

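The wrist view shows the computer at (270,80), the stop at (250,55) and the screwdriver at (405,105). I fit positions from all three clouds.

```bash
python3 - <<'E'
from h import *
import pickle
P=pickle.load(open("P.pkl","rb"))
p=dict(np.load("w1.npz")); W=pts(p); hsv=cv2.cvtColor(p["pixels"],cv2.COLOR_RGB2HSV)
q=W.reshape(-1,3);h=hsv.reshape(-1,3);ok=np.isfinite(q).all(1)&(np.mgrid[0:400,0:640][0].ravel()<225)
P["wrist"]=(q[ok],h[ok]); pickle.dump(P,open("P.pkl","wb"))
f=np.array([.187,-.982]);e=np.array([-.982,-.187])
for n,(q,h) in P.items():
    top=q[(abs(q[:,2]-217)<4)&(q[:,0]>380)&(q[:,0]<680)&(q[:,1]>-60)&(q[:,1]<160)]
    r=cv2.minAreaRect(top[:,:2].astype(np.float32)); print(n,"top",len(top),np.round(r[0],1),np.round(r[1],1),round(r[2],1),"z",np.median(top[:,2]))
    print("   f range",np.percentile(top[:,:2]@f,[1,99]).round(1),"e range",np.percentile(top[:,:2]@e,[1,99]).round(1))
    s=q[(q[:,2]>33)&(q[:,2]<41)&(q[:,0]>380)&(q[:,0]<680)&(q[:,1]>95)&(q[:,1]<170)]
    if len(s)>20: r=cv2.minAreaRect(s[:,:2].astype(np.float32)); print("  stop",len(s),np.round(r[0],1),np.round(r[1],1),round(r[2],1))
    b=q[(h[:,1]<110)&(abs(q[:,2]-12)<5)&(q[:,0]>300)&(q[:,0]<800)&(q[:,1]>-300)&(q[:,1]<190)]
    r=cv2.minAreaRect(b[:,:2].astype(np.float32)); print("  board",len(b),np.round(r[0],1),np.round(r[1],1),round(r[2],1),np.median(b[:,2]).round(1))
    d=q[(h[:,2]<60)&(q[:,2]>20)&(q[:,2]<50)&(q[:,0]>660)&(q[:,0]<740)&(q[:,1]>-230)&(q[:,1]<0)]
    if len(d)>20: print("  driver",d.min(0).round(),d.max(0).round())
E
```

```text
scene top 1016 [530.6  49.5] [168.5  38.9] 10.5 z 217.37277246182873
   f range [31.6 69.6] e range [-613.4 -450.8]
  stop 127 [527.5 126.1] [259.2   4.2] 5.1
  board 14802 [539.2 -25.2] [341.3 399.2] 5.3 12.5
  driver [ 686. -151.   20.] [714. -61.  41.]
side top 947 [529.8  53. ] [169.2  41. ] 10.7 z 217.4395936774187
   f range [27.6 66.6] e range [-611.1 -447.5]
  stop 206 [523.8 128.6] [259.6   5.6] 5.3
  board 12483 [537.2 -21. ] [341.6 400.9] 5.1 12.6
  driver [ 682. -145.   23.] [ 701. -122.   39.]
wrist top 6882 [530.3  52.4] [165.3  38.9] 10.6 z 218.10942072013086
   f range [29.1 66.9] e range [-611.6 -450. ]
  stop 338 [524.8 128.5] [260.1   4.2] 5.1
  board 29790 [538.7 -22.4] [340.2 400.9] 5.1 13.3
  driver [ 682. -143.   30.] [707. -60.  40.]
```

```bash
python3 -m creep '[{"gripper":8.7,"slide":[3.1,-2.52,0],"turn":0},{"gripper":8.7,"slide":[3.1,-2.52,0],"turn":0},{"gripper":8.7,"slide":[3.06,-2.51,0],"turn":0},{"gripper":8.7,"slide":[0,0,3.5],"turn":0},{"gripper":8.7,"slide":[0,0,4.5],"turn":0}]'
python3 - <<'E'
from h import *
s=manip.observe(); print(s["clock"],s["position"])
p=manip.read_camera("wrist"); save(p,"w2.png"); np.savez("w2.npz",**p)
p=manip.read_camera("side"); save(p,"s2.png",(300,100,160,160),4)
E
```

```text
clock: 3.85
position: [497.2, 45.3, 247.8]
ee_rot: [2.772, 1.473, 0.007]
wrist_force: [1.1, -1.0, -1.0]
opening: 1.005
3.85 [497.22353437  45.30208712 247.77432033]
```

View pics/w2.png

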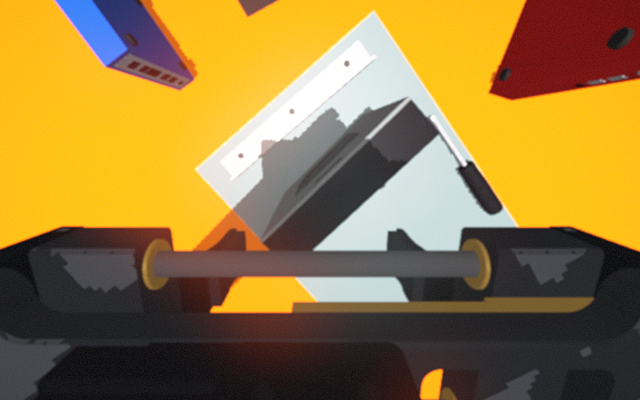

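View pics/s2.png

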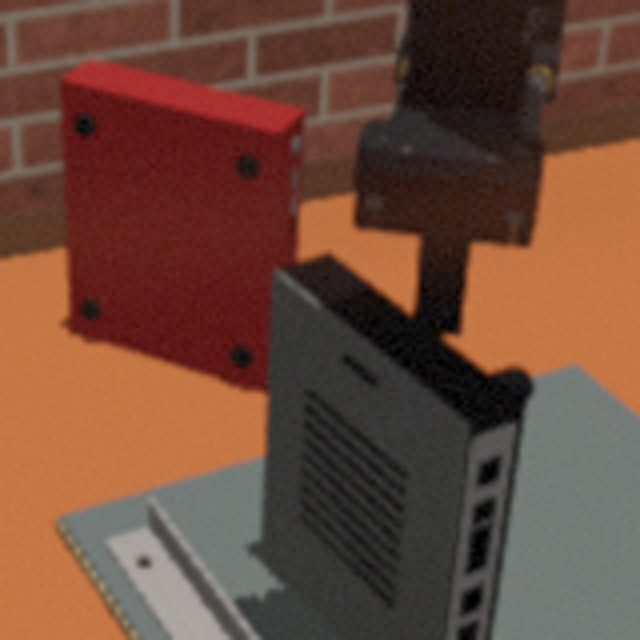

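```bash
python3 - <<'E'
from h import *
p=dict(np.load("side0.npz"))
y=np.array([.827,-.562]);c=np.array([497.2,45.3])
for nm,k in [("support",43.5),("pusher",-43.5),("sup back",58),("pushback",-58)]:
    g=c+k*y; u,v=proj(p,[*g,248]); print(nm,g.round(),"full",round(u),round(v),"crop",round((u-300)*4),round((v-100)*4))
E
```

```text
support [533.  21.] full 412 166 crop 448 265
pusher [461.  70.] full 407 190 crop 427 358
sup back [545.  13.] full 413 163 crop 451 251
pushback [449.  78.] full 406 194 crop 423 376
```

```bash
python3 -m creep '[{"gripper":8.7,"slide":[0,0,0.8],"turn":0},{"gripper":8.7,"slide":[0,0,1],"turn":0},{"gripper":8.7,"slide":[0,0,1],"turn":0},{"gripper":8.7,"slide":[0,0,1],"turn":0},{"gripper":8.7,"slide":[0,0,0.8],"turn":0}]'
python3 - <<'E'
from h import *
p=manip.read_camera("wrist"); save(p,"w3.png"); np.savez("w3.npz",**p)
p=manip.read_camera("side"); save(p,"s3.png",(300,100,160,160),4)
p=manip.read_camera("scene"); save(p,"c3.png",(180,70,160,160),4)
E
```

```text
clock: 4.45
position: [496.1, 43.6, 200.1]
ee_rot: [-2.777, -1.47, -0.0]
wrist_force: [0.4, 0.5, -0.5]
opening: 1.001
```

View pics/c3.png

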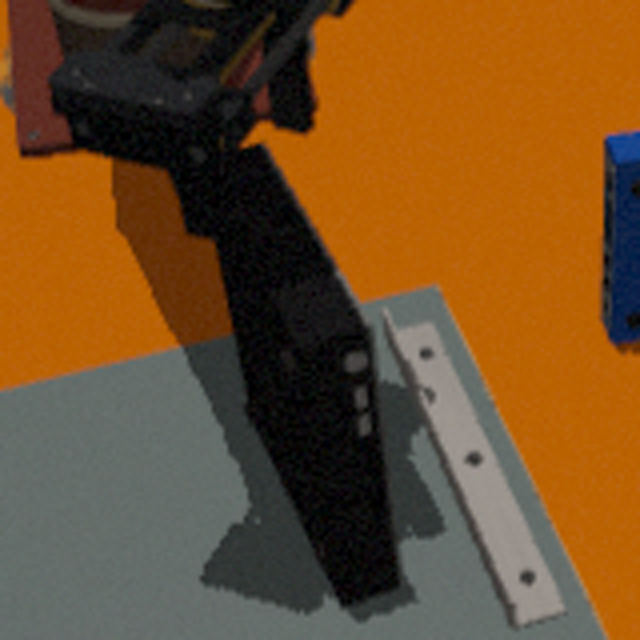

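View pics/s3.png

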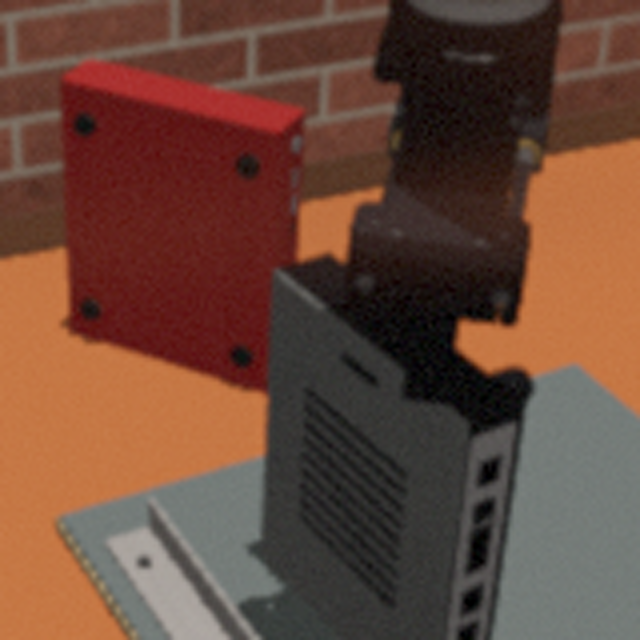

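```bash
python3 -m creep '[{"gripper":8.7,"slide":[-0.35,0.35,0],"turn":0},{"gripper":8.7,"slide":[-0.35,0.35,0],"turn":0},{"gripper":8.7,"slide":[-0.35,0.35,0],"turn":0},{"gripper":8.7,"slide":[-0.35,0.35,0],"turn":0},{"gripper":8.7,"slide":[-0.35,0.35,0],"turn":0}]'
python3 -m creep '[{"gripper":8.7,"slide":[-0.21,0.21,0],"turn":0},{"gripper":8.7,"slide":[-0.21,0.21,0],"turn":0},{"gripper":8.7,"slide":[0,0,0],"turn":0}]'
python3 - <<'E'
from h import *
p=manip.read_camera("side"); save(p,"s4.png",(300,100,160,160),4);np.savez("s4.npz",**p)
E
```

```text
clock: 5.1
position: [500.8, 18.8, 200.8]
ee_rot: [2.777, 1.469, 0.0]
wrist_force: [0.1, 0.5, 0.4]
opening: 0.999
clock: 5.4
position: [501.8, 13.1, 200.6]
ee_rot: [-2.777, -1.469, 0.0]
wrist_force: [-0.3, 0.6, 0.0]
opening: 0.999
```

View pics/s4.png

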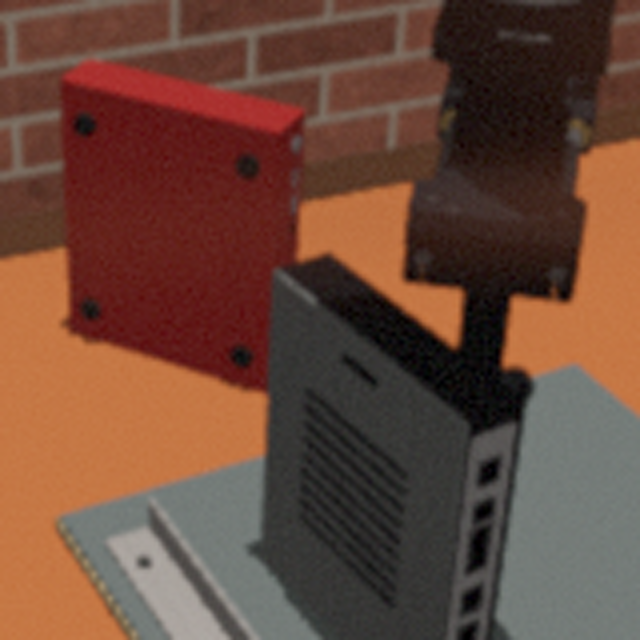

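The computer has not moved. The pusher went over its top, because the open fingertips evidently sit higher than the TCP. I measure that.

```bash
python3 - <<'E'
from h import *
p=dict(np.load("s4.npz")); W=pts(p)
y=np.array([.827,-.562]);x=np.array([.562,.827]);c=np.array([501.8,13.1])
q=W.reshape(-1,3);q=q[np.isfinite(q).all(1)]
a=(q[:,:2]-c)@x; b=(q[:,:2]-c)@y
m=(abs(a)<25)&(abs(b)<80)&(q[:,2]>195)&(q[:,2]<270)
for z in range(196,270,4):
    k=m&(abs(q[:,2]-z)<=2); 
    if k.sum(): print(z,k.sum(),"b:",np.percentile(b[k],[5,50,95]).round(),"a:",np.percentile(a[k],[5,95]).round())
E
```

```text
196 32 b: [-67. -57. -47.] a: [-20.  19.]
200 42 b: [-69. -60. -46.] a: [-21.  21.]
204 40 b: [-69. -59. -46.] a: [-21.  22.]
208 45 b: [-70. -59. -47.] a: [-20.  22.]
212 41 b: [-70. -58. -48.] a: [-18.  22.]
216 202 b: [-66. -44.  -9.] a: [-17.  23.]
220 74 b: [-62. -45. -15.] a: [-16.  23.]
232 6 b: [-53. -52. -51.] a: [-0. 12.]
236 23 b: [-55. -53. -51.] a: [-8. 11.]
240 19 b: [-54. -53. -51.] a: [-9.  8.]
244 21 b: [-55. -52. -50.] a: [-7. 10.]
248 23 b: [-54. -53. -51.] a: [-8. 12.]
252 17 b: [-54. -53. -52.] a: [-7. 11.]
256 18 b: [-55. -53. -52.] a: [-9.  9.]
260 17 b: [-57. -54. -53.] a: [-8. 11.]
264 22 b: [-57. -56. -54.] a: [-7. 11.]
268 18 b: [-58. -57. -55.] a: [-9. 10.]
```

```bash
python3 - <<'E'
from h import *
p=dict(np.load("w1.npz")); W=pts(p)
c=np.array([506.3,-73.4,327.0]);x=np.array([.562,.827]);y=np.array([.827,-.562])
T=p["world_from_camera"]; print(T[:3,3]-c)
for v in range(222,300,6):
    r=[]
    for u in (205,215,225,232,240,390,400,410,425,435):
        w=W[v,u]; r.append("%4.0f,%4.0f,%4.0f"%((w[:2]-c[:2])@x,(w[:2]-c[:2])@y,w[2]-c[2]) if np.isfinite(w[0]) and abs(w[2]-c[2])<150 else "----")
    print(v,r)
for dz in (0,15,25,35):
    print(dz,[np.round(proj(p,[*(c[:2]+k*y+j*x),c[2]+dz])).tolist() for k in(-43.5,43.5) for j in(-9.5,9.5)])
E
```

```text
[ 38.75887808  57.55868138 194.16485784]
222 ['----', '----', '----', '----', '----', '----', '----', '----', '----', '----']
228 ['----', '----', '----', '----', '----', '----', '----', '----', '----', '----']
234 ['----', '----', '  12, -53,  41', '  13, -48,  43', '  11, -45,  39', '  11,  44,  37', '  13,  48,  42', '----', '----', '----']
240 ['----', '----', '  13, -50,  51', '  11, -47,  47', '   9, -44,  43', '   8,  43,  40', '  11,  47,  48', '  13,  51,  51', '----', '----']
246 ['----', '  13, -52,  60', '  11, -48,  56', '  11, -45,  55', '   6, -44,  44', '   5,  43,  42', '  11,  44,  57', '  12,  49,  58', '----', '----']
252 ['  35, -33, 117', '  35, -30, 117', '  35, -27, 116', '  34, -25, 116', '  34, -23, 116', '  35,  22, 116', '  35,  25, 116', '  34,  28, 116', '  34,  33, 116', '  34,  36, 116']
258 ['  34, -33, 118', '  33, -30, 118', '  34, -27, 118', '  34, -25, 118', '  34, -23, 118', '  34,  21, 119', '  33,  25, 118', '  33,  27, 118', '  33,  32, 118', '  34,  34, 119']
264 ['  32, -33, 119', '  32, -30, 119', '  32, -27, 119', '  32, -25, 119', '  33, 
[... 496 characters left out ...]
  4, -45,  81', '  -0, -44,  73', '  -8, -45,  60', '----', '----', '  -7,  44,  62', '   3,  43,  78', '   6,  47,  84', '  11,  48,  92']
288 ['   3, -49,  84', '   1, -46,  81', '  -3, -44,  73', '----', '----', '----', '----', '   0,  43,  79', '   3,  48,  84', '   9,  47,  94']
294 ['   1, -49,  85', '  -2, -46,  81', '  -6, -44,  75', '----', '----', '----', '----', '  -3,  43,  79', '  -1,  48,  83', '   6,  48,  94']
0 [[257.0, 242.0], [256.0, 218.0], [375.0, 242.0], [376.0, 217.0]]
15 [[253.0, 251.0], [251.0, 224.0], [379.0, 250.0], [381.0, 224.0]]
25 [[250.0, 257.0], [248.0, 229.0], [383.0, 257.0], [385.0, 229.0]]
35 [[246.0, 264.0], [244.0, 235.0], [387.0, 264.0], [388.0, 235.0]]
```

The open tips are about 27 mm above the TCP and passed just clear of the top. I lift, go back, and lower to the right depth.

```bash
python3 -m creep '[{"gripper":8.7,"slide":[0,0,-1.2],"turn":0},{"gripper":8.7,"slide":[1.17,-1.17,0],"turn":0},{"gripper":8.7,"slide":[1.17,-1.17,0],"turn":0},{"gripper":8.7,"slide":[0,0,0.6],"turn":0},{"gripper":8.7,"slide":[0,0,0],"turn":0}]'
python3 -m creep '[{"gripper":8.7,"slide":[0,0,0.6],"turn":0},{"gripper":8.7,"slide":[0,0,0.6],"turn":0},{"gripper":8.7,"slide":[0,0,0.7],"turn":0},{"gripper":8.7,"slide":[0,0,0.7],"turn":0},{"gripper":8.7,"slide":[0,0,0],"turn":0}]'
python3 - <<'E'
from h import *
p=manip.read_camera("side"); save(p,"s5.png",(300,100,160,160),4);np.savez("s5.npz",**p)
E
```

```text
clock: 5.95
position: [495.3, 45.9, 206.5]
ee_rot: [2.776, 1.471, -0.001]
wrist_force: [-0.3, -0.1, -0.4]
opening: 0.995
clock: 6.45
position: [494.8, 45.8, 179.3]
ee_rot: [-2.776, -1.469, 0.003]
wrist_force: [-0.5, -0.2, 0.5]
opening: 1.002
```

View pics/s5.png

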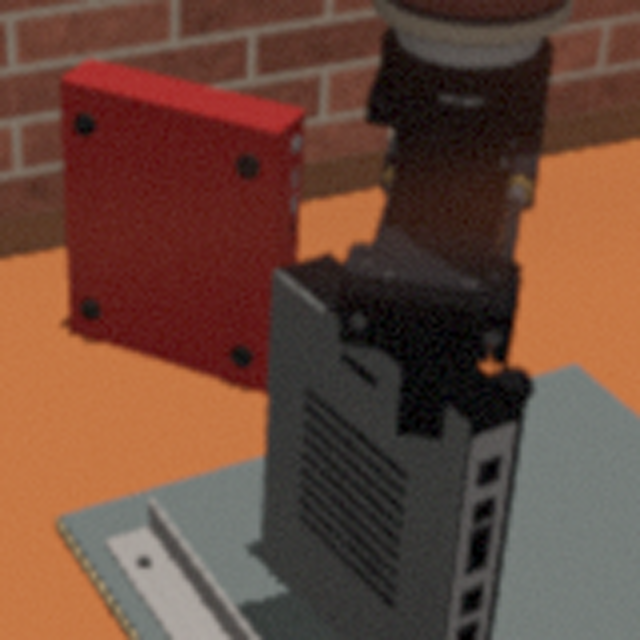

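```bash
python3 - <<'E'
from h import *
p=dict(np.load("s5.npz")); W=pts(p)
y=np.array([.827,-.562]);x=np.array([.562,.827]);c=np.array([494.8,45.8])
q=W.reshape(-1,3);q=q[np.isfinite(q).all(1)]
a=(q[:,:2]-c)@x; b=(q[:,:2]-c)@y
m=(abs(a)<12)&(b>-70)&(b<-44)
for z in range(190,290,4):
    k=m&(abs(q[:,2]-z)<=2); 
    if k.sum(): print(z,k.sum(),"b:",np.percentile(b[k],[5,50,95]).round(),"a:",np.percentile(a[k],[5,95]).round())
m=(abs(a)<60)&(b>-100)&(b<0)&(q[:,2]>222)
print("min z of body by b",[(lo,np.percentile(q[m&(b>lo)&(b<lo+10)][:,2],1).round()) for lo in range(-100,0,10) if (m&(b>lo)&(b<lo+10)).sum()>3])
E
```

```text
210 4 b: [-52. -52. -52.] a: [-7.  6.]
214 20 b: [-55. -53. -51.] a: [-9. 10.]
218 18 b: [-54. -52. -51.] a: [-7. 11.]
222 21 b: [-55. -53. -52.] a: [-9. 10.]
226 19 b: [-55. -53. -52.] a: [-8. 10.]
230 21 b: [-55. -53. -52.] a: [-8.  9.]
234 17 b: [-55. -53. -52.] a: [-8. 10.]
238 15 b: [-57. -55. -53.] a: [-9. 11.]
242 21 b: [-57. -55. -54.] a: [-8. 11.]
246 19 b: [-57. -56. -54.] a: [-9. 10.]
250 19 b: [-58. -57. -55.] a: [-9. 12.]
254 16 b: [-59. -58. -57.] a: [-7. 11.]
258 17 b: [-60. -58. -56.] a: [-9. 10.]
262 13 b: [-60. -59. -59.] a: [-9.  9.]
min z of body by b [(-100, np.float64(305.0)), (-90, np.float64(281.0)), (-80, np.float64(322.0)), (-70, np.float64(262.0)), (-60, np.float64(224.0)), (-50, np.float64(324.0)), (-40, np.float64(380.0)), (-30, np.float64(332.0)), (-20, np.float64(298.0)), (-10, np.float64(296.0))]
```

```bash
python3 -m creep '[{"gripper":8.7,"slide":[0,0,0.8],"turn":0},{"gripper":8.7,"slide":[-0.35,0.35,0],"turn":0},{"gripper":8.7,"slide":[-0.35,0.35,0],"turn":0},{"gripper":8.7,"slide":[-0.35,0.35,0],"turn":0},{"gripper":8.7,"slide":[-0.35,0.35,0],"turn":0}]'
python3 -m creep '[{"gripper":8.7,"slide":[-0.35,0.35,0],"turn":0},{"gripper":8.7,"slide":[-0.35,0.35,0],"turn":0},{"gripper":8.7,"slide":[0,0,0],"turn":0}]'
python3 - <<'E'
from h import *
p=manip.read_camera("side"); save(p,"s6.png",(300,100,160,160),4);np.savez("s6.npz",**p)
E
```

```text
clock: 7.0
position: [499.5, 26.0, 172.9]
ee_rot: [2.777, 1.469, 0.001]
wrist_force: [0.4, 0.6, 1.0]
opening: 0.998
clock: 7.3
position: [501.2, 15.9, 172.6]
ee_rot: [2.777, 1.468, -0.0]
wrist_force: [-0.3, -0.3, -0.5]
opening: 0.998
```

View pics/s6.png

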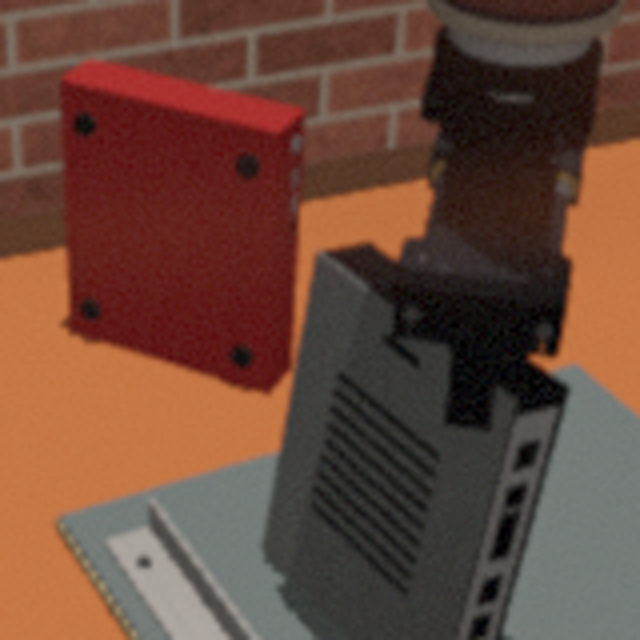

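```bash
python3 -m creep '[{"gripper":8.7,"slide":[-0.21,0.21,0],"turn":0},{"gripper":8.7,"slide":[-0.21,0.21,0],"turn":0},{"gripper":8.7,"slide":[-0.21,0.21,0],"turn":0},{"gripper":8.7,"slide":[-0.21,0.21,0],"turn":0},{"gripper":8.7,"slide":[0,0,0],"turn":0}]'
python3 - <<'E'
from h import *
p=manip.read_camera("side"); save(p,"s7.png",(300,100,160,160),4);np.savez("s7.npz",**p)
E
```

```text
clock: 7.85
position: [503.4, 4.6, 172.6]
ee_rot: [2.777, 1.469, -0.0]
wrist_force: [-0.4, 0.2, 0.2]
opening: 0.994
```

View pics/s7.png

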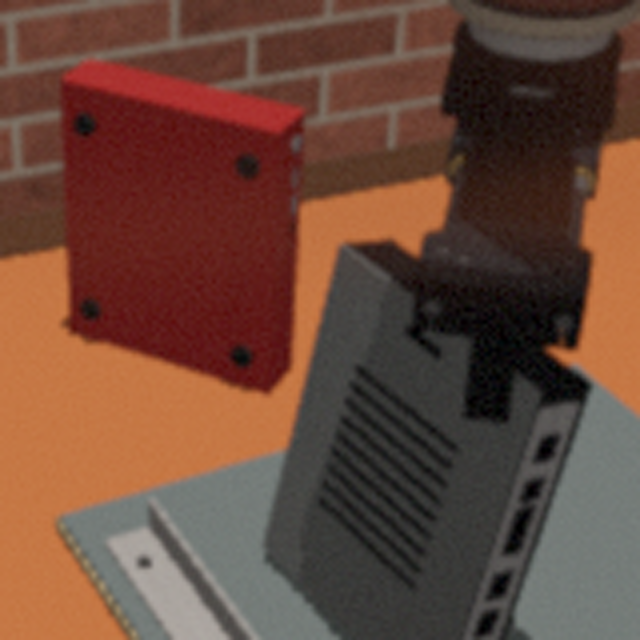

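```bash
cat > fit.py <<'E'
from h import *
def cover(f,mask=None):
    p=dict(np.load(f)); W=pts(p); 
    sub=[]
    q=W.reshape(-1,3);q=q[np.isfinite(q).all(1)]
    m=(q[:,2]>35)&(q[:,2]<200)&(q[:,0]>400)&(q[:,0]<640)&(q[:,1]>-120)&(q[:,1]<115)
    q=q[m]; rng=np.random.default_rng(0); best=None
    for _ in range(400):
        a=q[rng.choice(len(q),3,False)]; n=np.cross(a[1]-a[0],a[2]-a[0]); l=np.linalg.norm(n)
        if l<100: continue
        n/=l; k=abs((q-a[0])@n)<2
        if best is None or k.sum()>best.sum(): best=k
    s=q[best]; c=s.mean(0); n=np.linalg.svd(s-c,full_matrices=False)[2][2]
    if n[1]<0: n=-n
    return n,c,s
if __name__=="__main__":
    import sys
    for f in sys.argv[1:]:
        n,c,s=cover(f); print(f,len(s),"n",n.round(3),"lean",np.degrees(np.arcsin(n[2])).round(1),"yaw",np.degrees(np.arctan2(n[1],n[0])).round(1),"c",c.round(1))
E
python3 fit.py side0.npz s6.npz s7.npz
```

```text
side0.npz 2863 n [-0.182  0.983  0.001] lean 0.1 yaw 100.5 c [520.4  70.  121.6]
s6.npz 3251 n [-0.18   0.974  0.138] lean 7.9 yaw 100.5 c [523.6  55.6 120.5]
s7.npz 3472 n [-0.178  0.961  0.212] lean 12.3 yaw 100.5 c [525.2  48.1 120.1]
```

```bash
python3 -m creep '[{"gripper":8.7,"slide":[-0.21,0.21,0],"turn":0},{"gripper":8.7,"slide":[-0.21,0.21,0],"turn":0},{"gripper":8.7,"slide":[0,0,0],"turn":0}]'
python3 - <<'E'
from h import *
p=manip.read_camera("side"); np.savez("s8.npz",**p)
E
python3 fit.py s8.npz
```

```text
clock: 8.2
position: [504.5, -1.2, 172.6]
ee_rot: [2.777, 1.469, -0.0]
wrist_force: [0.2, -0.8, -0.4]
opening: 1.002
s8.npz 3525 n [-0.177  0.95   0.256] lean 14.8 yaw 100.5 c [526.4  43.9 119.2]
```

```bash
python3 -m creep '[{"gripper":8.7,"slide":[-0.35,-0.35,0],"turn":0},{"gripper":8.7,"slide":[-0.35,-0.36,0],"turn":0},{"gripper":8.7,"slide":[-0.35,-0.36,0],"turn":0},{"gripper":8.7,"slide":[-0.35,-0.36,0],"turn":0},{"gripper":8.7,"slide":[-0.35,-0.36,0],"turn":0}]'
python3 -m creep '[{"gripper":8.7,"slide":[-0.36,-0.36,0],"turn":0},{"gripper":8.7,"slide":[0,0,0],"turn":0}]'
python3 - <<'E'
from h import *
p=manip.read_camera("side"); save(p,"s9.png",(300,100,160,160),4);np.savez("s9.npz",**p)
E
python3 fit.py s9.npz
```

```text
clock: 8.75
position: [479.3, -5.1, 172.7]
ee_rot: [2.776, 1.47, 0.0]
wrist_force: [-0.6, -0.6, -0.0]
opening: 0.995
clock: 8.95
position: [474.2, -6.2, 172.8]
ee_rot: [2.776, 1.469, -0.0]
wrist_force: [-0.7, -0.1, -0.5]
opening: 1.0
s9.npz 3544 n [-0.178  0.951  0.252] lean 14.6 yaw 100.6 c [526.3  44.  119.8]
```

View pics/s9.png

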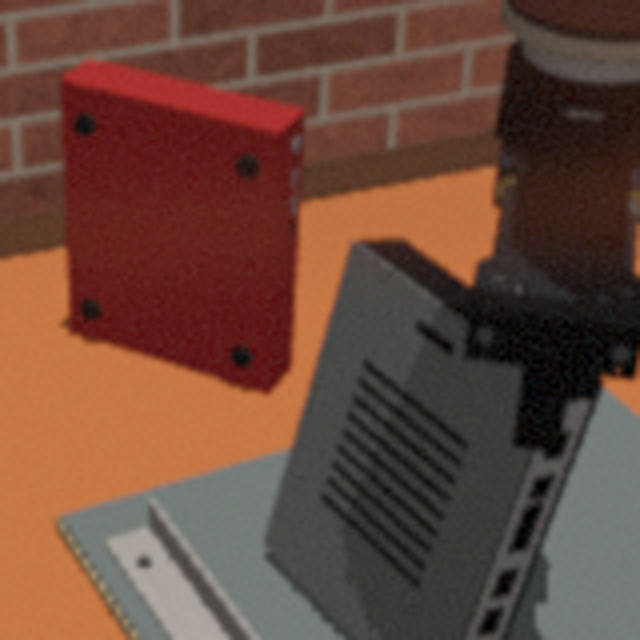

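```bash
python3 -m creep '[{"gripper":8.7,"slide":[-0.14,0.55,0],"turn":-0.117},{"gripper":8.7,"slide":[-0.17,0.57,0],"turn":-0.117},{"gripper":8.7,"slide":[-0.2,0.58,0],"turn":-0.116},{"gripper":8.7,"slide":[0,0,0],"turn":0}]'
python3 - <<'E'
from h import *
s=manip.observe(); M=R.from_rotvec(s["ee_rot"]).as_matrix(); print(M.round(3).tolist())
p=manip.read_camera("side"); save(p,"s10.png",(300,100,160,160),4);np.savez("s10.npz",**p)
E
python3 fit.py s10.npz
```

```text
clock: 9.4
position: [488.0, -18.7, 172.5]
ee_rot: [-2.477, -1.932, -0.0]
wrist_force: [0.9, -0.4, 0.2]
opening: 1.0
[[0.243, 0.97, -0.0], [0.97, -0.243, 0.0], [0.0, -0.0, -1.0]]
s10.npz 3623 n [-0.174  0.951  0.254] lean 14.7 yaw 100.4 c [525.6  43.3 121.2]
```

View pics/s10.png

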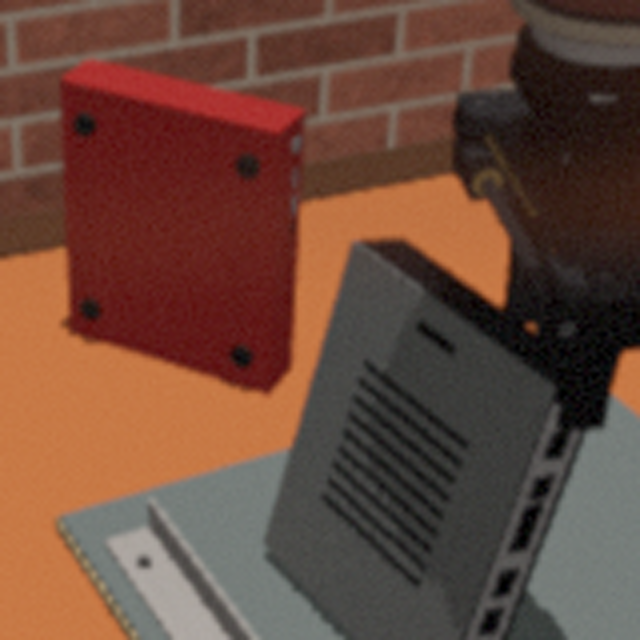

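```bash
cat > arc.py <<'E'
from h import *
import sys
# usage: th0 th1 n extra_down
a,b,n,ex=map(float,sys.argv[1:5]); n=int(n)
s=manip.observe(); M=R.from_rotvec(s["ee_rot"]).as_matrix()
f=np.array([.184,-.983,0]);up=np.array([0,0,1.])
th=np.radians(np.linspace(a,b,n+1))
P=[205*np.sin(t)*f+205*np.cos(t)*up for t in th]
for i in range(n): print(np.degrees(th[i+1]).round(1),((P[i+1]-P[i]-ex/n*up)@M/10).round(2).tolist())
E
python3 arc.py 14.7 29.7 5 2.5; python3 arc.py 29.7 44.7 5 0;python3 arc.py 44.7 59.7 5 0;
```

```text
17.7 [-0.93, 0.43, 0.35]
20.7 [-0.92, 0.43, 0.4]
23.7 [-0.9, 0.42, 0.46]
26.7 [-0.88, 0.41, 0.51]
29.7 [-0.86, 0.4, 0.56]
32.7 [-0.83, 0.39, 0.56]
35.7 [-0.81, 0.37, 0.6]
38.7 [-0.78, 0.36, 0.65]
41.7 [-0.74, 0.35, 0.69]
44.7 [-0.71, 0.33, 0.73]
47.7 [-0.67, 0.31, 0.77]
50.7 [-0.64, 0.3, 0.81]
53.7 [-0.6, 0.28, 0.85]
56.7 [-0.56, 0.26, 0.88]
59.7 [-0.51, 0.24, 0.91]
```

```bash
python3 -m creep '[{"gripper":8.7,"slide":[-0.93,0.43,0.35],"turn":0},{"gripper":8.7,"slide":[-0.92,0.43,0.4],"turn":0},{"gripper":8.7,"slide":[-0.9,0.42,0.46],"turn":0},{"gripper":8.7,"slide":[-0.88,0.41,0.51],"turn":0},{"gripper":8.7,"slide":[-0.86,0.4,0.56],"turn":0}]'
python3 - <<'E'
from h import *
p=manip.read_camera("side"); save(p,"s11.png",(300,100,160,160),4);np.savez("s11.npz",**p)
E
python3 fit.py s11.npz
```

```text
clock: 9.95
position: [497.0, -68.6, 149.5]
ee_rot: [2.479, 1.928, -0.0]
wrist_force: [-1.2, -1.9, 1.3]
opening: 0.998
s11.npz 4360 n [-0.155  0.85   0.504] lean 30.3 yaw 100.4 c [530.9  13.8 120.5]
```

View pics/s11.png

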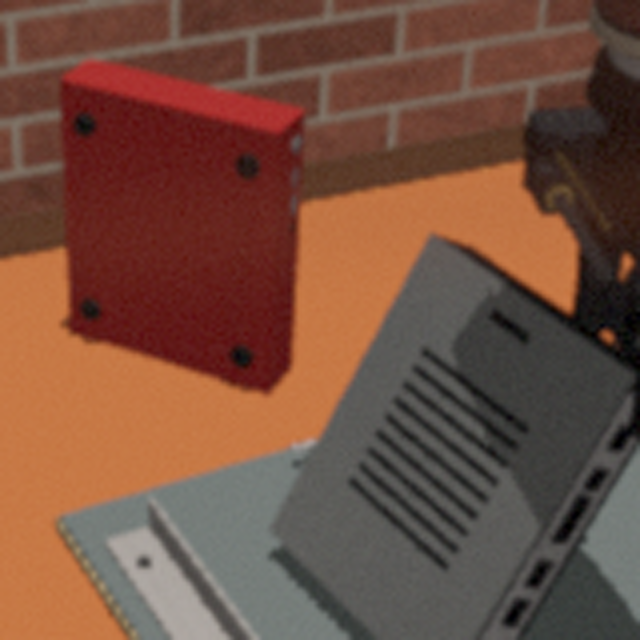

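```bash
python3 -m creep '[{"gripper":8.7,"slide":[-0.83,0.39,0.56],"turn":0},{"gripper":8.7,"slide":[-0.81,0.37,0.6],"turn":0},{"gripper":8.7,"slide":[-0.78,0.36,0.65],"turn":0},{"gripper":8.7,"slide":[-0.74,0.35,0.69],"turn":0},{"gripper":8.7,"slide":[-0.71,0.33,0.73],"turn":0}]'
python3 - <<'E'
from h import *
p=manip.read_camera("side"); save(p,"s12.png",(300,100,240,200),3);np.savez("s12.npz",**p)
p=manip.read_camera("scene"); save(p,"c12.png",(150,70,200,180),3);np.savez("c12.npz",**p)
print(manip.observe()["wrist_force"])
E
python3 fit.py s12.npz
```

```text
clock: 10.5
position: [504.8, -109.8, 116.8]
ee_rot: [-2.479, -1.93, 0.0]
wrist_force: [1.2, -2.6, 0.4]
opening: 0.998
[ 0.60376532 -3.17508901 -0.15418828]
s12.npz 4536 n [-0.125  0.693  0.71 ] lean 45.2 yaw 100.3 c [537.2 -13.2 112.7]
```

View pics/s12.png

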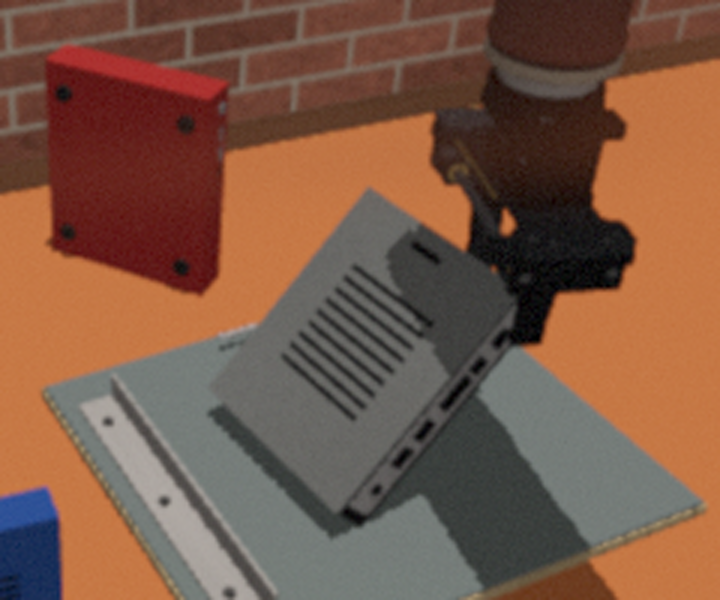

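View pics/c12.png

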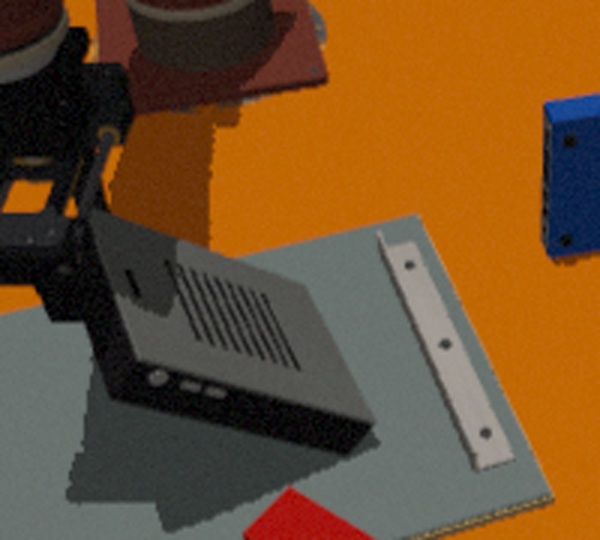

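```bash
python3 arc.py 45.2 55.2 5 -2; python3 arc.py 55.2 65.2 5 -1
```

```text
47.2 [-0.45, 0.21, 0.48]
49.2 [-0.43, 0.2, 0.49]
51.2 [-0.42, 0.19, 0.51]
53.2 [-0.4, 0.18, 0.53]
55.2 [-0.38, 0.18, 0.54]
57.2 [-0.36, 0.17, 0.57]
59.2 [-0.34, 0.16, 0.59]
61.2 [-0.32, 0.15, 0.6]
63.2 [-0.3, 0.14, 0.61]
65.2 [-0.28, 0.13, 0.62]
```

```bash
python3 -m creep '[{"gripper":8.7,"slide":[-0.45,0.21,0.48],"turn":0},{"gripper":8.7,"slide":[-0.43,0.2,0.49],"turn":0},{"gripper":8.7,"slide":[-0.42,0.19,0.51],"turn":0},{"gripper":8.7,"slide":[-0.4,0.18,0.53],"turn":0},{"gripper":8.7,"slide":[-0.38,0.18,0.54],"turn":0}]'
python3 - <<'E'
from h import *
p=manip.read_camera("side"); save(p,"s13.png",(300,100,240,200),3);np.savez("s13.npz",**p)
print(manip.observe()["wrist_force"])
E
python3 fit.py s13.npz
```

```text
clock: 11.1
position: [508.9, -131.6, 91.4]
ee_rot: [-2.478, -1.931, 0.0]
wrist_force: [-0.2, -2.9, -1.8]
opening: 0.995
[ 0.545117   -2.87268084 -1.3217195 ]
s13.npz 4454 n [-0.106  0.568  0.816] lean 54.7 yaw 100.6 c [538.9 -27.7 102.4]
```

```bash
cat > edge.py <<'E'
from fit import *
import sys
f=np.array([.184,-.983,0])
for a in sys.argv[1:]:
    n,c,s=cover(a); 
    # slab dir up the slab (comp z): perpendicular to n in the f-z plane
    h=np.array([n[0],n[1],0]);h/=np.linalg.norm(h); ln=np.arcsin(n[2])
    z=-h*np.sin(ln)+np.array([0,0,np.cos(ln)])
    # contact line z=12 on plane offset -38n : find pt c-38n + t z with height 12
    q=c-38*n; t=(12-q[2])/z[2]; q=q+t*z
    ft=(q-np.array([530.3,52,0]))@f
    top=q+205*z
    print(a,"lean",np.degrees(ln).round(1),"tip edge f (19 nominal)",ft.round(1),"top edge f",((top-np.array([530.3,52,0]))@f).round(1),"z",top[2].round(1))
E
python3 edge.py side0.npz s7.npz s9.npz s11.npz s12.npz s13.npz
```

```text
side0.npz lean 0.1 tip edge f (19 nominal) 18.4 top edge f 18.6 z 217.0
s7.npz lean 12.3 tip edge f (19 nominal) 18.3 top edge f 61.8 z 212.3
s9.npz lean 14.6 tip edge f (19 nominal) 18.3 top edge f 70.0 z 210.4
s11.npz lean 30.3 tip edge f (19 nominal) 18.3 top edge f 121.6 z 189.0
s12.npz lean 45.2 tip edge f (19 nominal) 17.7 top edge f 163.3 z 156.3
s13.npz lean 54.7 tip edge f (19 nominal) 17.8 top edge f 185.2 z 130.4
```

```bash
python3 -m creep '[{"gripper":8.7,"slide":[-0.36,0.17,0.57],"turn":0},{"gripper":8.7,"slide":[-0.34,0.16,0.59],"turn":0},{"gripper":8.7,"slide":[-0.32,0.15,0.6],"turn":0},{"gripper":8.7,"slide":[-0.3,0.14,0.61],"turn":0},{"gripper":8.7,"slide":[-0.28,0.13,0.62],"turn":0}]'
python3 - <<'E'
from h import *
p=manip.read_camera("side"); save(p,"s14.png",(300,100,240,200),3);np.savez("s14.npz",**p)
print(manip.observe()["wrist_force"])
E
python3 edge.py s14.npz; python3 arc.py 65 70 5 0;python3 arc.py 70 75 5 0;python3 arc.py 75 80 5 0
```

```text
clock: 11.65
position: [512.4, -149.0, 61.6]
ee_rot: [-2.478, -1.931, 0.0]
wrist_force: [-0.7, -2.7, -2.2]
opening: 0.995
[-0.00454281 -3.66941173 -3.19099771]
s14.npz lean 64.8 tip edge f (19 nominal) 17.0 top edge f 202.5 z 99.3
66.0 [-0.13, 0.06, 0.33]
67.0 [-0.13, 0.06, 0.33]
68.0 [-0.12, 0.06, 0.33]
69.0 [-0.12, 0.06, 0.33]
70.0 [-0.11, 0.05, 0.34]
71.0 [-0.11, 0.05, 0.34]
72.0 [-0.1, 0.05, 0.34]
73.0 [-0.1, 0.05, 0.34]
74.0 [-0.09, 0.04, 0.34]
75.0 [-0.09, 0.04, 0.34]
76.0 [-0.08, 0.04, 0.35]
77.0 [-0.08, 0.04, 0.35]
78.0 [-0.07, 0.03, 0.35]
79.0 [-0.06, 0.03, 0.35]
80.0 [-0.06, 0.03, 0.35]
```

View pics/s14.png

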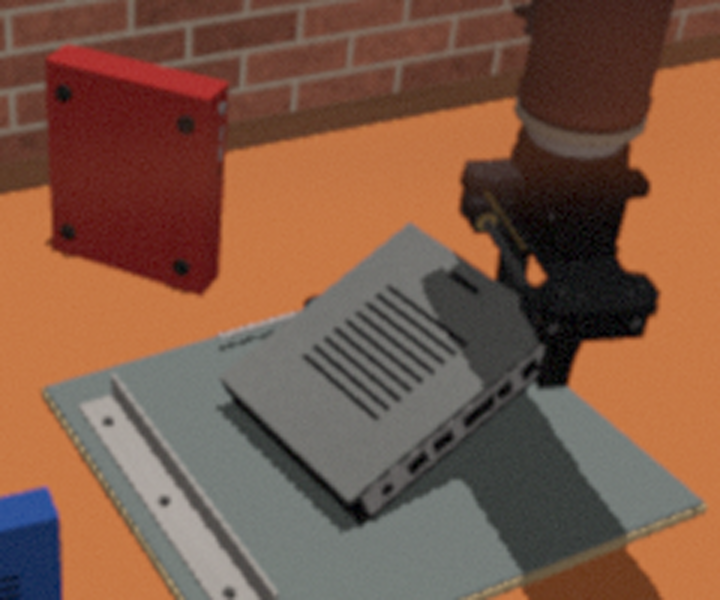

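```bash
python3 -m creep '[{"gripper":8.7,"slide":[-0.13,0.06,0.33],"turn":0},{"gripper":8.7,"slide":[-0.13,0.06,0.33],"turn":0},{"gripper":8.7,"slide":[-0.12,0.06,0.33],"turn":0},{"gripper":8.7,"slide":[-0.12,0.06,0.33],"turn":0},{"gripper":8.7,"slide":[-0.11,0.05,0.34],"turn":0}]'
python3 - <<'E'
from h import *
p=manip.read_camera("side"); np.savez("s15.npz",**p)
print(manip.observe()["wrist_force"])
E
python3 edge.py s15.npz
```

```text
clock: 12.2
position: [513.8, -155.5, 45.4]
ee_rot: [2.478, 1.931, 0.0]
wrist_force: [0.7, -4.0, -2.1]
opening: 0.999
[ 1.08349552 -2.90121777 -2.906792  ]
s15.npz lean 69.8 tip edge f (19 nominal) 16.3 top edge f 208.7 z 82.9
```

```bash
python3 -m creep '[{"gripper":8.7,"slide":[-0.11,0.05,0.34],"turn":0},{"gripper":8.7,"slide":[-0.1,0.05,0.34],"turn":0},{"gripper":8.7,"slide":[-0.1,0.05,0.34],"turn":0},{"gripper":8.7,"slide":[-0.09,0.04,0.34],"turn":0},{"gripper":8.7,"slide":[-0.09,0.04,0.34],"turn":0}]'
python3 - <<'E'
from h import *
p=manip.read_camera("side"); save(p,"s16.png",(300,100,240,200),3);np.savez("s16.npz",**p)
print(manip.observe()["wrist_force"])
E
python3 edge.py s16.npz
```

```text
clock: 12.75
position: [514.8, -160.8, 28.3]
ee_rot: [2.478, 1.931, 0.0]
wrist_force: [1.3, -3.8, -2.6]
opening: 1.001
[ 5.78581058e-04 -3.09549846e+00 -2.21916392e+00]
s16.npz lean 74.8 tip edge f (19 nominal) 15.7 top edge f 213.5 z 65.7
```

View pics/s16.png

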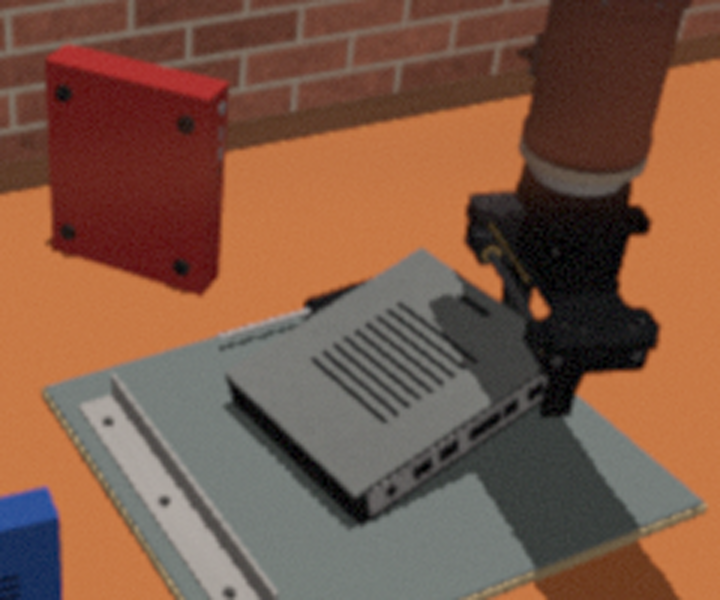

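```bash
python3 -m creep '[{"gripper":8.7,"slide":[-0.08,0.04,0.34],"turn":0},{"gripper":8.7,"slide":[-0.08,0.04,0.34],"turn":0},{"gripper":8.7,"slide":[-0.07,0.03,0.34],"turn":0},{"gripper":8.7,"slide":[-0.06,0.03,0.34],"turn":0},{"gripper":8.7,"slide":[-0.06,0.03,0.34],"turn":0}]'
python3 - <<'E'
from h import *
p=manip.read_camera("side"); np.savez("s17.npz",**p)
print(manip.observe()["wrist_force"])
E
python3 edge.py s17.npz
```

```text
clock: 13.3
position: [515.7, -163.7, 11.4]
ee_rot: [-2.477, -1.931, -0.001]
wrist_force: [0.2, 0.5, -0.0]
opening: 0.999
[-0.92895363 -0.22302996 -1.30591183]
s17.npz lean -89.9 tip edge f (19 nominal) 61234.9 top edge f 61038.2 z 12.3
```

```bash
python3 - <<'E'
from fit import *
p=dict(np.load("s17.npz")); save(p,"s17.png",(300,100,240,200),3)
n,c,s=cover("s17.npz"); print(n,c,len(s))
E
```

```text
[ 1.29291062e-04  1.27211112e-03 -9.99999183e-01] [542.55897792 -37.17769071  55.49616556] 2868
```

View pics/s17.png

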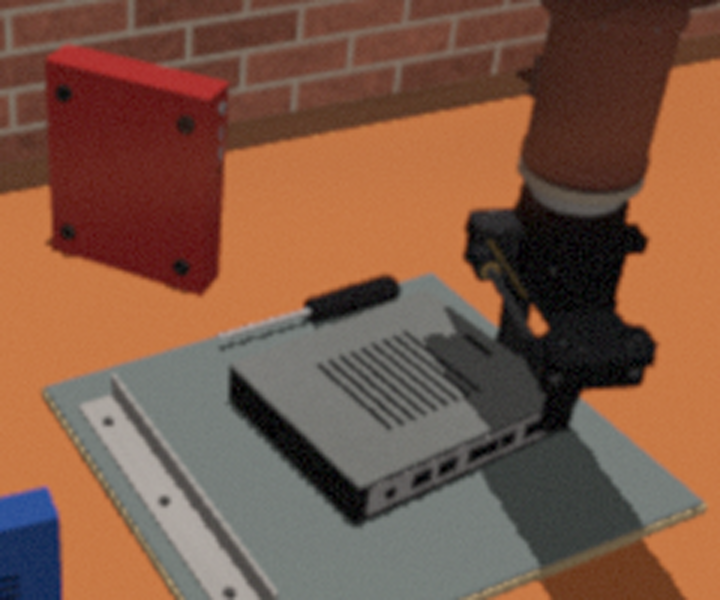

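The computer lies flat, cover up at z≈55. It left the finger somewhere between 75° and 80° of lean, a little earlier than I wanted. I back the finger off and measure the pose.

```bash
python3 -m creep '[{"gripper":8.7,"slide":[-1,0.45,-0.3],"turn":0},{"gripper":8.7,"slide":[-1,0.45,-0.3],"turn":0},{"gripper":8.7,"slide":[-1,0.45,-0.3],"turn":0},{"gripper":8.7,"slide":[0,0,0],"turn":0}]'
python3 - <<'E'
from h import *
print(manip.observe()["position"])
for n in ["side","scene"]:
    p=manip.read_camera(n); W=pts(p); np.savez(n+"18.npz",**p); save(p,n+"18.png",(300,100,240,200) if n=="side" else (130,90,220,210),3)
    q=W.reshape(-1,3);q=q[np.isfinite(q).all(1)]
    t=q[(abs(q[:,2]-55.5)<3)&(q[:,0]>400)&(q[:,0]<670)&(q[:,1]>-190)&(q[:,1]<90)]
    r=cv2.minAreaRect(t[:,:2].astype(np.float32)); print(n,len(t),np.round(r[0],1),np.round(r[1],1),round(r[2],1),np.round(cv2.boxPoints(r)).tolist())
E
```

```text
clock: 13.75
position: [521.8, -199.6, 21.3]
ee_rot: [2.48, 1.926, 0.0]
wrist_force: [0.3, 0.6, -0.7]
opening: 0.999
[ 521.77924977 -199.62787262   21.27163309]
side 3920 [541.8 -66.4] [187.4 215.8] 10.2 [[430.0, 23.0], [469.0, -189.0], [653.0, -156.0], [615.0, 56.0]]
scene 5011 [547.4 -69.1] [179.5 214.2] 10.0 [[440.0, 21.0], [478.0, -190.0], [654.0, -159.0], [617.0, 52.0]]
```

View pics/scene18.png

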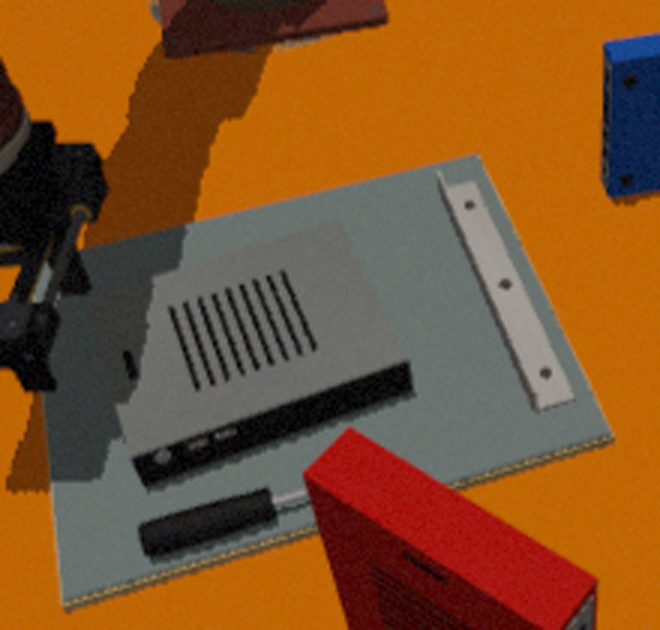

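```bash
python3 -m creep '[{"gripper":8.7,"slide":[0.5,2,0],"turn":0},{"gripper":8.7,"slide":[0.5,2,0],"turn":0},{"gripper":8.7,"slide":[0,0,0],"turn":-0.112},{"gripper":8.7,"slide":[0,0,0],"turn":-0.112},{"gripper":8.7,"slide":[0,0,0],"turn":-0.112}]'
python3 -m creep '[{"gripper":8.7,"slide":[0,0,0.8],"turn":0},{"gripper":8.7,"slide":[0,0,1],"turn":0},{"gripper":8.7,"slide":[0,0,0.9],"turn":0},{"gripper":8.7,"slide":[0,0,0],"turn":0}]'
python3 - <<'E'
from h import *
s=manip.observe(); print(s["position"],R.from_rotvec(s["ee_rot"]).as_matrix().round(3).tolist())
for n in ["side","scene"]:
    p=manip.read_camera(n); np.savez(n+"19.npz",**p); save(p,n+"19.png",(300,100,240,200) if n=="side" else (100,90,260,200),3)
E
```

```text
clock: 14.35
position: [562.5, -196.1, 20.3]
ee_rot: [-2.114, -2.323, -0.0]
wrist_force: [0.0, 0.1, -0.2]
opening: 1.002
clock: 14.75
position: [561.1, -196.4, -8.5]
ee_rot: [-2.12, -2.314, 0.002]
wrist_force: [-0.9, -0.1, 0.8]
opening: 1.005
[ 561.05069744 -196.41463656   -8.52190372] [[-0.087, 0.996, -0.003], [0.996, 0.087, 0.001], [0.001, -0.003, -1.0]]
```

View pics/scene19.png

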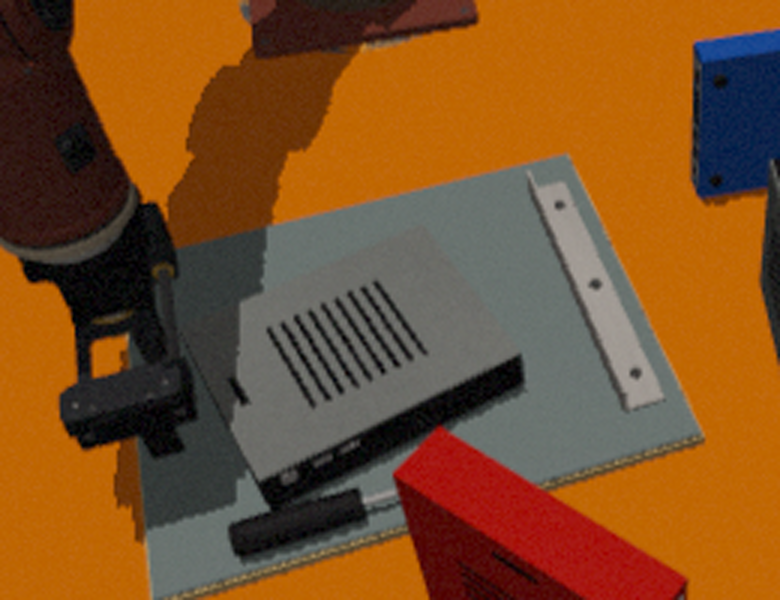

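View pics/side19.png

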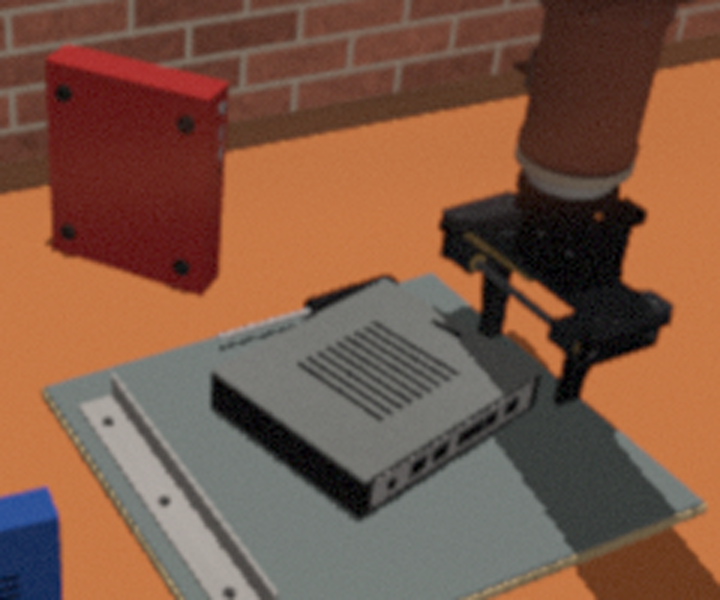

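The computer has turned somewhat: a finger must have brushed it during the turn. I measure the pose again and check the screwdriver.

```bash
cat > lie.py <<'E'
from h import *
import sys
def lie(f):
    p=dict(np.load(f)); W=pts(p); hsv=cv2.cvtColor(p["pixels"],cv2.COLOR_RGB2HSV)
    q=W.reshape(-1,3);ok=np.isfinite(q).all(1); q=q[ok]; h=hsv.reshape(-1,3)[ok]
    t=q[(abs(q[:,2]-55.5)<2.5)&(q[:,0]>380)&(q[:,0]<690)&(q[:,1]>-220)&(q[:,1]<140)&(h[:,1]<90)]
    # biggest cluster via raster, opened
    g=np.zeros((400,400),np.uint8); ij=np.round(t[:,:2]-[350,-240]).astype(int); g[ij[:,1],ij[:,0]]=255
    g=cv2.morphologyEx(g,cv2.MORPH_CLOSE,np.ones((9,9),np.uint8)); g=cv2.morphologyEx(g,cv2.MORPH_OPEN,np.ones((25,25),np.uint8))
    c=max(cv2.findContours(g,0,2)[0],key=cv2.contourArea); r=cv2.minAreaRect(c)
    print(f,"c",np.round(np.array(r[0])+[350,-240],1),np.round(r[1],1),round(r[2],1),np.round(cv2.boxPoints(r)+[350,-240]).tolist())
    d=q[(h[:,2]<60)&(q[:,2]>20)&(q[:,2]<38)&(q[:,0]>670)&(q[:,0]<740)&(q[:,1]>-230)&(q[:,1]<0)]
    if len(d)>20: print("   driver",len(d),d.min(0).round(),d.max(0).round())
for f in sys.argv[1:]: lie(f)
E
python3 lie.py scene0.npz side18.npz scene18.npz side19.npz scene19.npz
```

```text
Traceback (most recent call last):
  File "lie.py", line 14, in <module>
    for f in sys.argv[1:]: lie(f)
                           ~~~^^^
  File "lie.py", line 10, in lie
    c=max(cv2.findContours(g,0,2)[0],key=cv2.contourArea); r=cv2.minAreaRect(c)
ValueError: max() iterable argument is empty
```

```bash
python3 lie.py side18.npz scene18.npz side19.npz scene19.npz
```

```text
side18.npz c [550.2 -60.3] [167.3 207.7] 10.0 [[450.0, 27.0], [486.0, -177.0], [651.0, -148.0], [614.0, 57.0]]
   driver 210 [ 678. -146.   20.] [702. -58.  38.]
scene18.npz c [552.1 -63.3] [168.3 205.1] 10.0 [[451.0, 23.0], [487.0, -179.0], [653.0, -150.0], [617.0, 52.0]]
   driver 461 [ 686. -150.   20.] [713. -61.  38.]
side19.npz c [565.8 -51.4] [168.2 208.1] 18.4 [[453.0, 21.0], [519.0, -177.0], [678.0, -124.0], [613.0, 74.0]]
   driver 46 [ 682. -122.   27.] [698. -58.  38.]
scene19.npz c [567.6 -54.9] [168.1 205.5] 18.6 [[455.0, 16.0], [521.0, -179.0], [680.0, -125.0], [614.0, 69.0]]
   driver 506 [ 670. -151.   20.] [713. -61.  38.]
```

```bash
python3 -m creep '[{"gripper":8.7,"slide":[0,1,0],"turn":0},{"gripper":8.7,"slide":[0,0.9,0],"turn":0},{"gripper":8.7,"slide":[0.7,0,0],"turn":0},{"gripper":8.7,"slide":[0.7,0,0],"turn":0},{"gripper":8.7,"slide":[0.7,0,0],"turn":0}]'
python3 -m creep '[{"gripper":8.7,"slide":[0.5,0,0],"turn":0},{"gripper":8.7,"slide":[0.5,0,0],"turn":0},{"gripper":8.7,"slide":[0,0,0],"turn":0}]'
python3 - <<'E'
from h import *
for n in ["side","scene"]:
    p=manip.read_camera(n); np.savez(n+"20.npz",**p); save(p,n+"20.png",(300,100,240,200) if n=="side" else (100,90,260,200),3)
E
python3 lie.py side20.npz scene20.npz
```

```text
clock: 15.35
position: [579.2, -174.6, -6.4]
ee_rot: [2.12, 2.318, -0.002]
wrist_force: [-0.9, -5.1, 0.1]
opening: 1.003
clock: 15.65
position: [578.4, -163.5, -6.4]
ee_rot: [-2.119, -2.318, -0.0]
wrist_force: [-0.2, -1.5, -0.3]
opening: 0.997
side20.npz c [568.4 -35.8] [167.5 208. ] 16.0 [[459.0, 41.0], [517.0, -159.0], [678.0, -113.0], [620.0, 87.0]]
   driver 37 [ 684. -146.   29.] [699. -59.  38.]
scene20.npz c [569.7 -38. ] [168.6 206. ] 15.4 [[461.0, 39.0], [516.0, -160.0], [678.0, -115.0], [624.0, 84.0]]
   driver 518 [ 670. -150.   20.] [713. -61.  38.]
```

View pics/scene20.png

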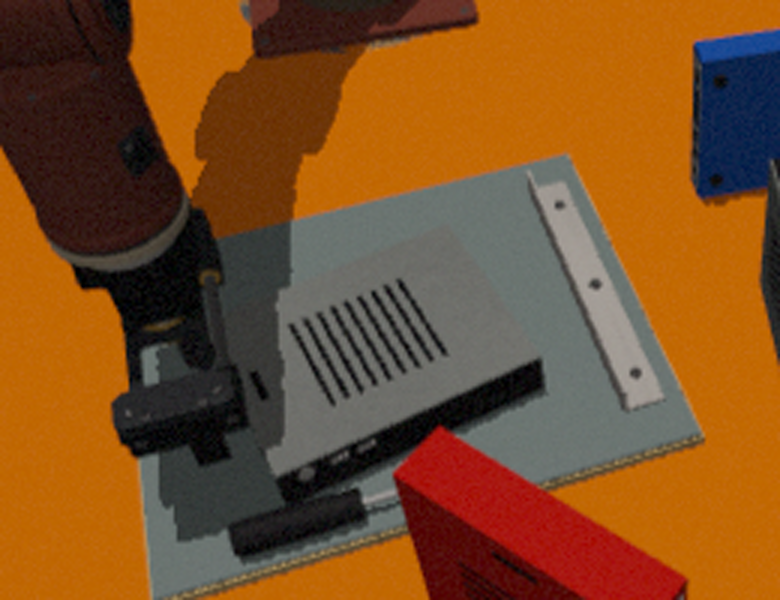

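```bash
python3 -m creep '[{"gripper":8.7,"slide":[0,-0.6,0],"turn":0},{"gripper":8.7,"slide":[0.5,0,0],"turn":0},{"gripper":8.7,"slide":[0.5,0,0],"turn":0},{"gripper":8.7,"slide":[0.5,0,0],"turn":0},{"gripper":8.7,"slide":[0.5,0,0],"turn":0}]'
python3 -m creep '[{"gripper":8.7,"slide":[0.5,0,0],"turn":0},{"gripper":8.7,"slide":[0,0,0],"turn":0}]'
python3 - <<'E'
from h import *
for n in ["side","scene"]:
    p=manip.read_camera(n); np.savez(n+"21.npz",**p); save(p,n+"21.png",(300,100,240,200) if n=="side" else (100,90,260,200),3)
E
python3 lie.py side21.npz scene21.npz
```

```text
clock: 16.25
position: [570.1, -146.5, -6.3]
ee_rot: [2.121, 2.316, -0.003]
wrist_force: [-1.0, -5.5, 1.6]
opening: 0.997
clock: 16.45
position: [569.7, -140.3, -6.4]
ee_rot: [-2.12, -2.318, 0.002]
wrist_force: [-0.7, -2.1, 1.4]
opening: 0.999
side21.npz c [572.6 -15.1] [168.5 208.8] 12.9 [[467.0, 68.0], [514.0, -136.0], [678.0, -98.0], [631.0, 106.0]]
   driver 56 [ 683. -147.   20.] [701. -60.  38.]
scene21.npz c [574.8 -17.5] [167.9 204.6] 12.1 [[471.0, 65.0], [514.0, -135.0], [678.0, -100.0], [635.0, 100.0]]
   driver 529 [ 670. -151.   20.] [714. -61.  38.]
```

View pics/side21.png

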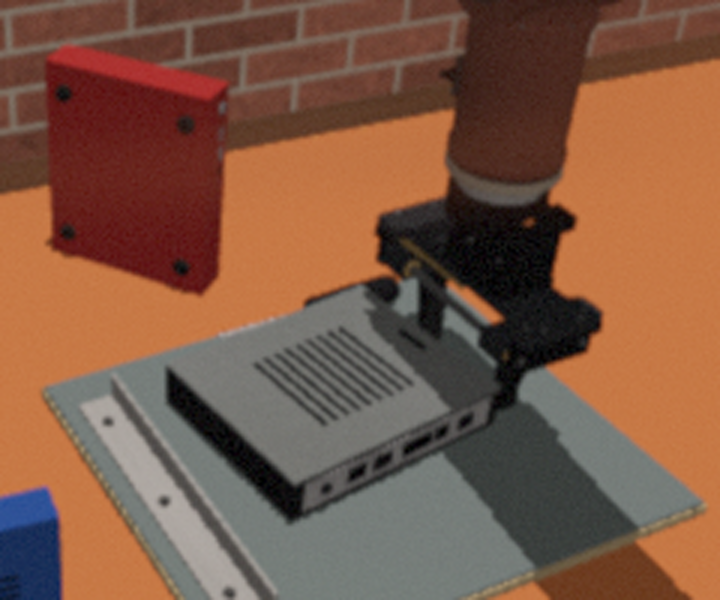

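The cover is up and the screwdriver is unmoved, but the computer has drifted towards +x. I nudge it sideways (-x) with the shut fingers, tips just above the height of the screwdriver handle.

```bash
python3 -m creep '[{"gripper":8.7,"slide":[-1.5,0,0],"turn":0},{"gripper":8.7,"slide":[0,0,-5],"turn":0},{"gripper":4,"slide":[0,0,-5],"turn":0},{"gripper":0,"slide":[2,3,0],"turn":0},{"gripper":0,"slide":[2.5,4,0],"turn":0}]' 10
python3 -m creep '[{"gripper":0,"slide":[2.5,4,0],"turn":0},{"gripper":0,"slide":[2.4,1.7,0],"turn":0},{"gripper":0,"slide":[0,0,0],"turn":0},{"gripper":0,"slide":[0,0,0],"turn":0}]'
python3 - <<'E'
from h import *
p=manip.read_camera("scene"); np.savez("scene22.npz",**p); save(p,"scene22.png",(100,60,260,220),3)
W=pts(p);q=W.reshape(-1,3);q=q[np.isfinite(q).all(1)]
s=manip.observe()["position"]; k=q[(abs(q[:,0]-s[0])<25)&(abs(q[:,1]-s[1])<25)&(q[:,2]>60)&(q[:,2]<200)]
print(s, len(k), k[:,2].min() if len(k) else None)
E
python3 lie.py scene22.npz
```

```text
clock: 17.05
position: [638.9, -107.2, 96.1]
ee_rot: [2.124, 2.309, 0.001]
wrist_force: [0.1, -0.4, -0.1]
opening: 0.808
clock: 17.45
position: [690.0, -49.8, 92.9]
ee_rot: [-2.118, -2.318, 0.0]
wrist_force: [-0.2, -0.8, -0.0]
opening: 0.444
[689.67755572 -51.34134527  93.10236014] 48 165.5384338433572
scene22.npz c [565.4  27.6] [166.9 113.9] 11.3 [[472.0, 67.0], [495.0, -45.0], [658.0, -12.0], [636.0, 100.0]]
   driver 536 [ 670. -151.   20.] [714. -61.  38.]
```

View pics/scene22.png

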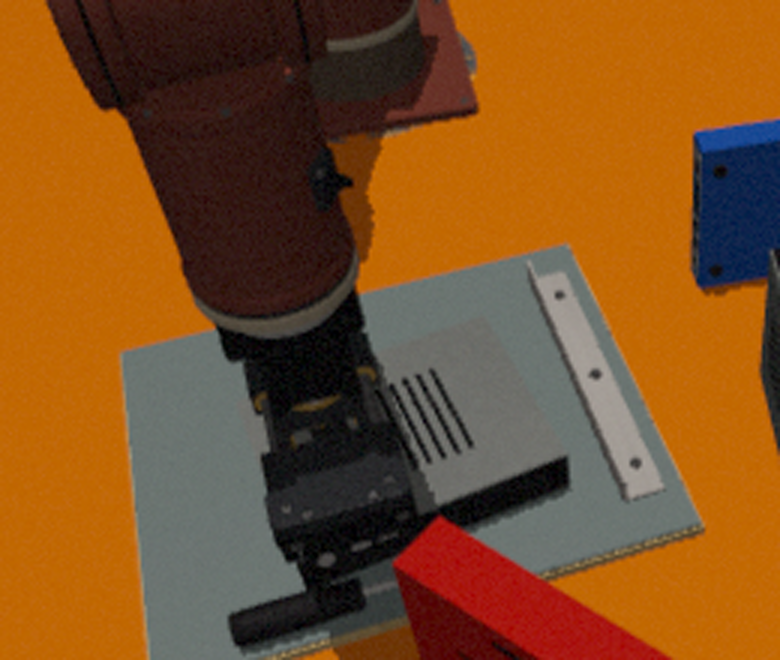

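```bash
python3 -m creep '[{"gripper":0,"slide":[0,0,0],"turn":0},{"gripper":0,"slide":[0,0,0],"turn":0},{"gripper":0,"slide":[0,0,0],"turn":0},{"gripper":0,"slide":[0,0,0],"turn":0},{"gripper":0,"slide":[0,0,0],"turn":0}]'
python3 - <<'E'
from h import *
for f in ("scene0.npz","side0.npz"):
    p=dict(np.load(f)); W=pts(p); h=cv2.cvtColor(p["pixels"],cv2.COLOR_RGB2HSV)
    m=((h[...,0]<4)|(h[...,0]>174))&(h[...,1]>180)&(W[...,0]>600)&(W[...,2]>20)&(W[...,2]<225)
    r=W[m]; print(f,len(r),np.percentile(r,1,0).round(),np.percentile(r,99,0).round(),cv2.boxPoints(cv2.minAreaRect(r[:,:2].astype(np.float32))).round().tolist())
    s=W[(W[...,0]>670)&(W[...,0]<730)&(W[...,1]>-60)&(W[...,1]<60)&(W[...,2]>17)&(W[...,2]<40)]; print(" shaft",s.min(0).round(),s.max(0).round(), np.median(s[:,0]).round())
E
```

```text
clock: 18.0
position: [689.9, -50.3, 93.7]
ee_rot: [2.121, 2.318, 0.0]
wrist_force: [-0.8, -0.3, -0.3]
opening: 0.015
scene0.npz 5401 [788. -21.  24.] [928. 101. 208.] [[471.0, 98.0], [712.0, -139.0], [931.0, 85.0], [690.0, 321.0]]
 shaft [688. -59.  24.] [696. -37.  31.] 693.0
side0.npz 2851 [779.  -6.  22.] [903. 112. 207.] [[772.0, 12.0], [801.0, -23.0], [928.0, 84.0], [899.0, 119.0]]Traceback (most recent call last):
  File "<stdin>", line 6, in <module>
    return umr_minimum(a, axis, None, out, keepdims, initial, where)
ValueError: zero-size array to reduction operation minimum which has no identity
```

```bash
python3 -m creep '[{"gripper":0,"slide":[-0.3,-0.6,0],"turn":0},{"gripper":0,"slide":[0,0,2],"turn":0},{"gripper":0,"slide":[0,0,1.7],"turn":0},{"gripper":0,"slide":[0,0,1.3],"turn":0},{"gripper":0,"slide":[0,0,0],"turn":0}]'
python3 -m creep '[{"gripper":0,"slide":[0,-0.5,0],"turn":0},{"gripper":0,"slide":[0,-0.5,0],"turn":0},{"gripper":0,"slide":[0,-0.5,0],"turn":0},{"gripper":0,"slide":[0,0,0],"turn":0}]'
python3 - <<'E'
from h import *
for n in ["side","scene"]:
    p=manip.read_camera(n); np.savez(n+"23.npz",**p); save(p,n+"23.png",(300,100,240,200) if n=="side" else (100,90,260,200),3)
E
python3 lie.py side23.npz scene23.npz
```

```text
clock: 18.5
position: [682.4, -53.6, 40.8]
ee_rot: [-2.118, -2.316, 0.004]
wrist_force: [0.2, -0.1, -0.3]
opening: 0.008
clock: 18.9
position: [669.0, -55.1, 44.3]
ee_rot: [2.12, 2.317, 0.0]
wrist_force: [0.5, -0.2, 0.6]
opening: 0.0
side23.npz c [572.3 -14.8] [168.9 207.6] 12.5 [[467.0, 68.0], [512.0, -134.0], [677.0, -98.0], [632.0, 105.0]]
   driver 66 [ 684. -145.   23.] [699. -57.  38.]
scene23.npz c [565.9  25.2] [167.2 118.3] 10.9 [[473.0, 67.0], [495.0, -49.0], [659.0, -17.0], [637.0, 99.0]]
   driver 485 [ 670. -151.   20.] [714. -61.  38.]
```

View pics/side23.png

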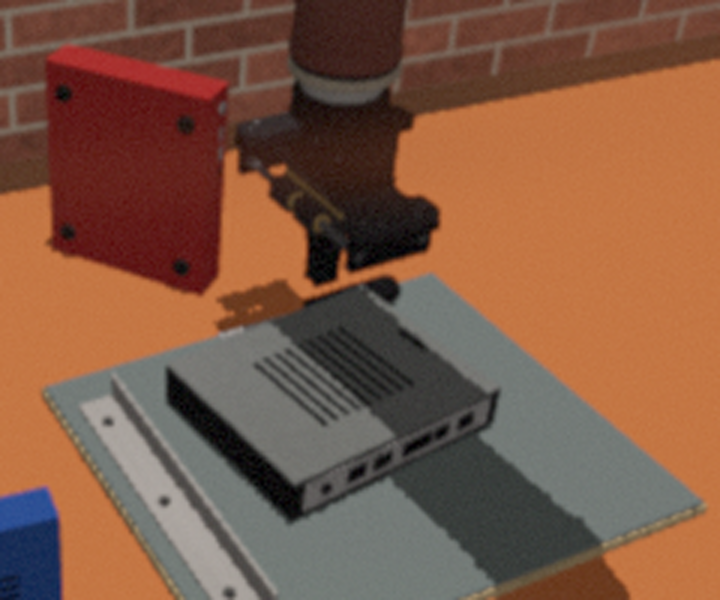

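```bash
python3 - <<'E'
from h import *
p=dict(np.load("side23.npz")); 
for z in (44,60,80): print(z,proj(p,[669,-55,z]))
W=pts(p)
for v in range(180,198,2): print(v,[tuple(W[v,u].round().astype(int)) if np.isfinite(W[v,u,0]) else None for u in (404,407,410,418,424)])
E
```

```text
44 (np.float64(405.955349944151), np.float64(202.57261956946996))
60 (np.float64(406.49039206076054), np.float64(197.55786340107363))
80 (np.float64(407.1717633877855), np.float64(191.171616488738))
180 [(np.int64(671), np.int64(-44), np.int64(115)), (np.int64(655), np.int64(-43), np.int64(125)), (np.int64(653), np.int64(-50), np.int64(125)), (np.int64(577), np.int64(-25), np.int64(177)), (np.int64(574), np.int64(-39), np.int64(176))]
182 [(np.int64(668), np.int64(-43), np.int64(111)), (np.int64(654), np.int64(-43), np.int64(120)), (np.int64(657), np.int64(-53), np.int64(116)), (np.int64(576), np.int64(-25), np.int64(173)), (np.int64(574), np.int64(-39), np.int64(170))]
184 [(np.int64(669), np.int64(-44), np.int64(104)), (np.int64(655), np.int64(-44), np.int64(113)), (np.int64(655), np.int64(-53), np.int64(111)), (np.int64(581), np.int64(-29), np.int64(163)), (np.int64(580), np.int64(-44), np.int64(160))]
186 [(np.int64(668), np.int64(-44), np.int64(99)), (np.int64(655), np.int64(-45), np.int64(107)), (np.int64(662), np.int64(-57), np.int64(100)), (np.int64(581), np.int64(-29), np.in
[... 540 characters left out ...]
int64(670), np.int64(-47), np.int64(79)), (np.int64(660), np.int64(-49), np.int64(85)), (np.int64(662), np.int64(-59), np.int64(81)), (np.int64(755), np.int64(-142), np.int64(1)), (np.int64(706), np.int64(-130), np.int64(35))]
194 [(np.int64(665), np.int64(-44), np.int64(77)), (np.int64(659), np.int64(-49), np.int64(79)), (np.int64(756), np.int64(-117), np.int64(-1)), (np.int64(701), np.int64(-108), np.int64(37)), (np.int64(697), np.int64(-125), np.int64(36))]
196 [(np.int64(751), np.int64(-95), np.int64(1)), (np.int64(749), np.int64(-104), np.int64(0)), (np.int64(747), np.int64(-112), np.int64(-1)), (np.int64(667), np.int64(-88), np.int64(58)), (np.int64(689), np.int64(-120), np.int64(36))]
```

The tips are 30 mm above the TCP even when shut, so I passed over the top again. I go back and lower by that much.

```bash
python3 -m creep '[{"gripper":0,"slide":[0,1.5,0],"turn":0},{"gripper":0,"slide":[0,0,1.2],"turn":0},{"gripper":0,"slide":[0,0,1],"turn":0},{"gripper":0,"slide":[0,0,0.9],"turn":0},{"gripper":0,"slide":[0,0,0],"turn":0}]'
python3 -m creep '[{"gripper":0,"slide":[0,-0.5,0],"turn":0},{"gripper":0,"slide":[0,-0.5,0],"turn":0},{"gripper":0,"slide":[0,-0.5,0],"turn":0},{"gripper":0,"slide":[0,0,0],"turn":0}]'
python3 - <<'E'
from h import *
for n in ["side","scene"]:
    p=manip.read_camera(n); np.savez(n+"24.npz",**p); save(p,n+"24.png",(300,100,240,200) if n=="side" else (100,90,260,200),3)
E
python3 lie.py side24.npz scene24.npz
```

```text
clock: 19.5
position: [682.4, -53.7, 10.1]
ee_rot: [-2.118, -2.316, 0.004]
wrist_force: [-0.5, 0.2, -1.1]
opening: 0.007
clock: 19.9
position: [669.1, -55.3, 13.2]
ee_rot: [2.12, 2.317, 0.0]
wrist_force: [0.4, 0.1, 0.3]
opening: 0.004
side24.npz c [566.7 -13.8] [168.2 206.9] 10.9 [[465.0, 72.0], [504.0, -131.0], [669.0, -99.0], [630.0, 104.0]]
scene24.npz c [560.   27.4] [167.8 117.5] 8.7 [[468.0, 73.0], [486.0, -43.0], [652.0, -18.0], [634.0, 98.0]]
   driver 354 [ 690. -151.   20.] [713. -42.  38.]
```

View pics/side24.png

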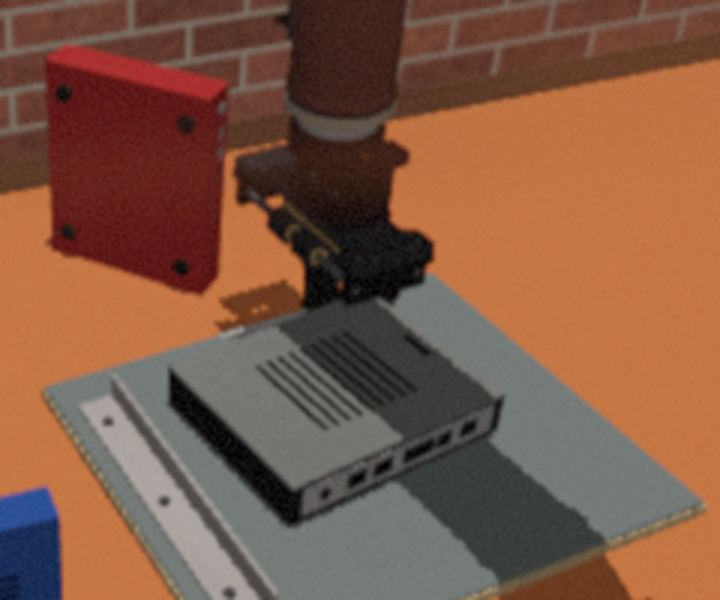

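```bash
python3 -m creep '[{"gripper":0,"slide":[0,-0.5,0],"turn":0},{"gripper":0,"slide":[0,-0.5,0],"turn":0},{"gripper":0,"slide":[0,-0.5,0],"turn":0},{"gripper":0,"slide":[0,-0.5,0],"turn":0},{"gripper":0,"slide":[0,0,0],"turn":0}]'
python3 - <<'E'
from h import *
for n in ["side"]:
    p=manip.read_camera(n); np.savez(n+"25.npz",**p)
E
python3 lie.py side25.npz
```

```text
clock: 20.5
position: [648.7, -56.9, 12.8]
ee_rot: [-2.121, -2.318, 0.001]
wrist_force: [1.2, -0.6, 1.0]
opening: 0.008
side25.npz c [549.5  -9.7] [168.8 207.1] 8.3 [[451.0, 81.0], [481.0, -124.0], [648.0, -100.0], [618.0, 105.0]]
   driver 25 [ 681. -101.   20.] [698. -56.  36.]
```

```bash
python3 -m creep '[{"gripper":0,"slide":[0,-0.5,0],"turn":0},{"gripper":0,"slide":[0,-0.5,0],"turn":0},{"gripper":0,"slide":[0,-0.5,0],"turn":0},{"gripper":0,"slide":[0,0,0],"turn":0},{"gripper":0,"slide":[0,1,0],"turn":0}]'
python3 -m creep '[{"gripper":0,"slide":[0,0,-4],"turn":0},{"gripper":0,"slide":[-3,-1,-3],"turn":0},{"gripper":8.7,"slide":[-4,-2.5,0],"turn":0},{"gripper":8.7,"slide":[-4,-2.5,0],"turn":0}]'
python3 - <<'E'
from h import *
for n in ["side","scene"]:
    p=manip.read_camera(n); np.savez(n+"26.npz",**p);save(p,n+"26.png",(300,100,240,200) if n=="side" else (100,90,260,200),3)
print(manip.observe()["position"])
E
python3 lie.py side26.npz scene26.npz
```

```text
clock: 21.05
position: [642.8, -57.3, 12.2]
ee_rot: [-2.119, -2.316, 0.003]
wrist_force: [0.5, -0.5, -0.0]
opening: 0.011
clock: 21.45
position: [594.6, -172.3, 83.3]
ee_rot: [2.118, 2.32, 0.001]
wrist_force: [-0.2, -0.9, -0.3]
opening: 0.112
[ 590.89525724 -180.36798771   81.87065195]
side26.npz c [536.5  -7.7] [168.1 206.4] 4.9 [[444.0, 88.0], [462.0, -118.0], [629.0, -103.0], [611.0, 102.0]]
   driver 204 [ 679. -146.   21.] [697. -58.  38.]
scene26.npz c [539.2 -11. ] [167.5 204.7] 4.3 [[448.0, 85.0], [463.0, -119.0], [631.0, -107.0], [615.0, 97.0]]
   driver 467 [ 686. -151.   20.] [713. -61.  38.]
```

View pics/scene26.png

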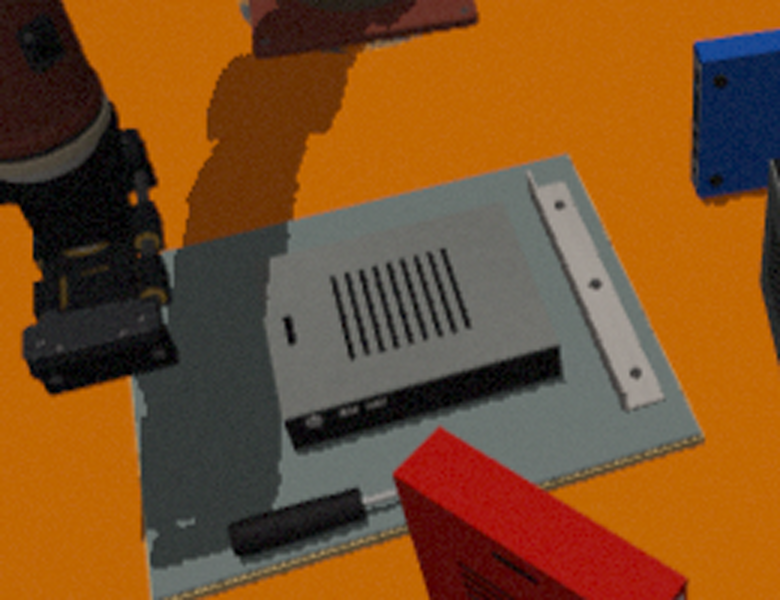

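```bash
python3 -m creep '[{"gripper":8.7,"slide":[0,-2,0],"turn":0},{"gripper":8.7,"slide":[0,-2,0],"turn":0},{"gripper":8.7,"slide":[0,0,4],"turn":0},{"gripper":8.7,"slide":[0,0,3],"turn":0},{"gripper":8.7,"slide":[0,0,1.8],"turn":0}]'
python3 -m creep '[{"gripper":8.7,"slide":[0,0,0],"turn":0},{"gripper":8.7,"slide":[0,0,0],"turn":0},{"gripper":8.7,"slide":[2.5,0,0],"turn":0},{"gripper":8.7,"slide":[2,0,0],"turn":0},{"gripper":8.7,"slide":[0,0,0],"turn":0}]'
python3 - <<'E'
from h import *
for n in ["side"]:
    p=manip.read_camera(n); np.savez(n+"27.npz",**p);save(p,n+"27.png",(300,100,240,200) if n=="side" else (100,90,260,200),3)
s=manip.observe();print(s["position"],R.from_rotvec(s["ee_rot"]).as_matrix()[:,1])
E
python3 lie.py side27.npz
```

```text
clock: 22.05
position: [552.9, -174.7, -8.3]
ee_rot: [-2.118, -2.315, 0.003]
wrist_force: [0.3, 0.2, 0.3]
opening: 0.65
clock: 22.55
position: [551.9, -127.2, -3.7]
ee_rot: [2.115, 2.322, 0.003]
wrist_force: [-0.1, 0.2, -0.3]
opening: 0.99
[ 551.84098699 -129.30653283   -3.82177631] [0.99581084 0.09141597 0.00197074]
side27.npz c [536.8  -7.7] [167.4 206.9] 4.8 [[445.0, 88.0], [462.0, -118.0], [629.0, -104.0], [612.0, 102.0]]
   driver 203 [ 679. -146.   20.] [699. -57.  38.]
```

View pics/side27.png

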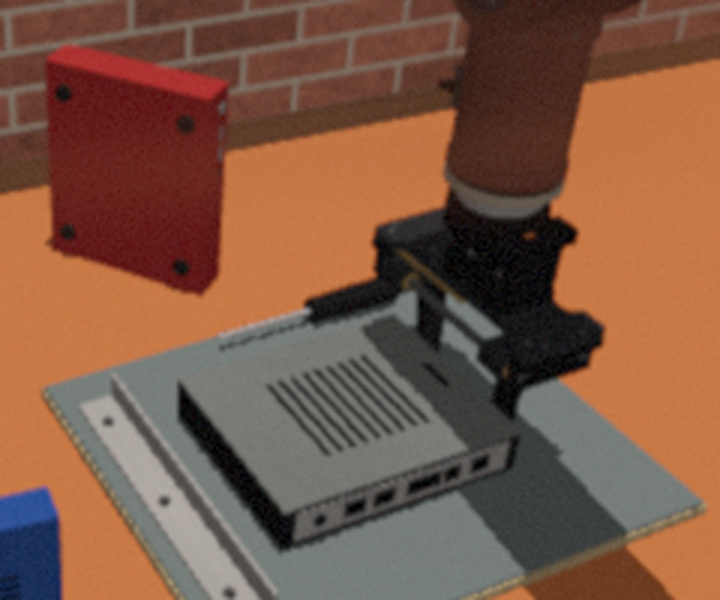

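```bash
python3 -m creep '[{"gripper":8.7,"slide":[0.6,0,0],"turn":0},{"gripper":8.7,"slide":[0.6,0,0],"turn":0},{"gripper":8.7,"slide":[0.6,0,0],"turn":0},{"gripper":8.7,"slide":[0.6,0,0],"turn":0},{"gripper":8.7,"slide":[0.6,0,0],"turn":0}]'
python3 -m creep '[{"gripper":8.7,"slide":[0.4,0,0],"turn":0},{"gripper":8.7,"slide":[0.2,0,0],"turn":0},{"gripper":8.7,"slide":[0.2,0,0],"turn":0}]'
python3 -m creep '[{"gripper":8.7,"slide":[0.2,0,0],"turn":0},{"gripper":8.7,"slide":[0.2,0,0],"turn":0}]'
python3 - <<'E'
from h import *
for n in ["side","scene"]:
    p=manip.read_camera(n); np.savez(n+"28.npz",**p);save(p,n+"28.png",(300,100,240,200) if n=="side" else (100,90,260,200),3)
print(manip.observe()["wrist_force"])
E
python3 lie.py side28.npz scene28.npz
```

```text
clock: 23.1
position: [548.6, -103.2, -4.7]
ee_rot: [2.121, 2.314, -0.001]
wrist_force: [1.1, -6.9, 2.9]
opening: 1.002
clock: 23.4
position: [547.9, -95.3, -4.7]
ee_rot: [2.121, 2.314, -0.001]
wrist_force: [0.2, -6.8, 2.6]
opening: 1.0
clock: 23.6
position: [547.6, -91.5, -4.7]
ee_rot: [2.121, 2.313, -0.001]
wrist_force: [1.1, -6.8, 2.8]
opening: 1.002
[-0.11947928 -5.62257544  3.59261485]
side28.npz c [533.7  23.5] [167.  206.5] 5.0 [[441.0, 119.0], [459.0, -87.0], [626.0, -72.0], [608.0, 134.0]]
   driver 110 [ 678. -119.   20.] [698. -57.  38.]
scene28.npz c [536.4  21.4] [166.9 204.2] 4.6 [[445.0, 117.0], [461.0, -87.0], [628.0, -74.0], [612.0, 130.0]]
   driver 449 [ 685. -150.   20.] [714. -61.  38.]
```

View pics/side28.png

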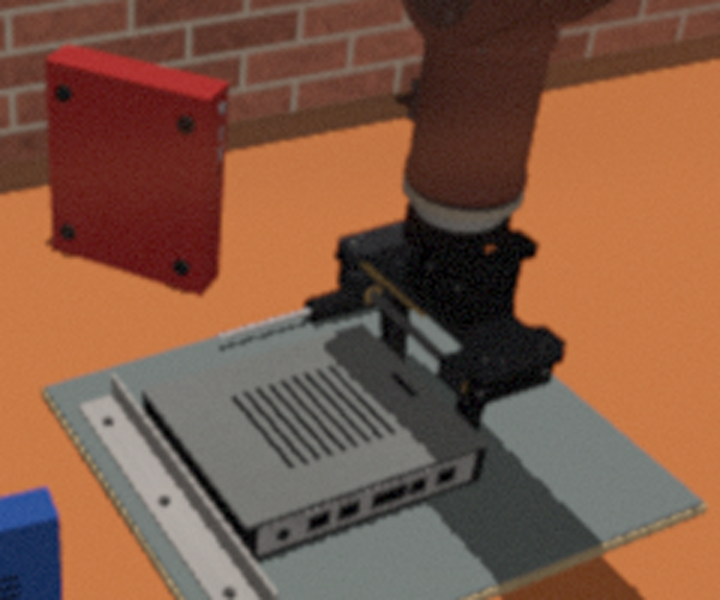

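```bash
python3 -m creep '[{"gripper":8.7,"slide":[0.1,0,0],"turn":0},{"gripper":8.7,"slide":[0.1,0,0],"turn":0}]'
python3 -m creep '[{"gripper":8.7,"slide":[0.1,0,0],"turn":0},{"gripper":8.7,"slide":[0.1,0,0],"turn":0}]'
python3 -m creep '[{"gripper":8.7,"slide":[0.1,0,0],"turn":0},{"gripper":8.7,"slide":[0,0,0],"turn":0}]'
```

```text
clock: 23.9
position: [547.4, -89.5, -4.7]
ee_rot: [2.121, 2.313, -0.001]
wrist_force: [0.6, -11.3, 2.6]
opening: 0.997
clock: 24.1
position: [547.4, -89.6, -4.6]
ee_rot: [2.121, 2.311, -0.003]
wrist_force: [2.3, -14.7, 1.5]
opening: 0.999
clock: 24.3
position: [547.5, -89.6, -4.6]
ee_rot: [2.121, 2.31, -0.004]
wrist_force: [3.0, -15.4, 0.2]
opening: 0.999
```

```bash
python3 -m creep '[{"gripper":8.7,"slide":[0.2,0,0],"turn":0},{"gripper":8.7,"slide":[0,0,0],"turn":0}]'
python3 -m creep '[{"gripper":8.7,"slide":[-1,0,0],"turn":0},{"gripper":8.7,"slide":[-2,0,0],"turn":0},{"gripper":8.7,"slide":[-2,0,0],"turn":0},{"gripper":8.7,"slide":[-2,0,-5],"turn":0},{"gripper":8.7,"slide":[-4,0,-3],"turn":0}]'
python3 -m creep '[{"gripper":8.7,"slide":[-4,0,-3],"turn":0},{"gripper":8.7,"slide":[-4.5,0,0],"turn":0},{"gripper":8.7,"slide":[0,0,0],"turn":0}]'
python3 - <<'E'
from h import *
for n in ["side","scene"]:
    p=manip.read_camera(n); np.savez(n+"29.npz",**p);save(p,n+"29.png",(300,130,240,200) if n=="side" else (100,90,260,200),3)
for n in ["side"]:
    p=manip.read_camera(n); save(p,"side29z.png",(300,190,120,120),5)
E
python3 lie.py side29.npz scene29.npz
```

```text
clock: 24.5
position: [547.7, -89.6, -4.5]
ee_rot: [2.12, 2.308, -0.006]
wrist_force: [4.9, -21.7, -1.5]
opening: 0.998
clock: 25.0
position: [556.6, -187.4, 73.0]
ee_rot: [-2.115, -2.322, -0.003]
wrist_force: [1.9, -0.2, -1.4]
opening: 1.001
clock: 25.3
position: [562.4, -283.1, 101.7]
ee_rot: [2.129, 2.306, -0.003]
wrist_force: [0.2, 0.1, -0.5]
opening: 1.003
side29.npz c [533.4  25.5] [167.1 206.8] 4.7 [[442.0, 122.0], [459.0, -84.0], [625.0, -71.0], [608.0, 135.0]]
   driver 213 [ 679. -145.   20.] [699. -58.  38.]
scene29.npz c [536.3  22.7] [167.  204.7] 5.0 [[444.0, 117.0], [462.0, -87.0], [628.0, -72.0], [611.0, 132.0]]
   driver 453 [ 686. -151.   20.] [714. -61.  38.]
```

View pics/side29z.png

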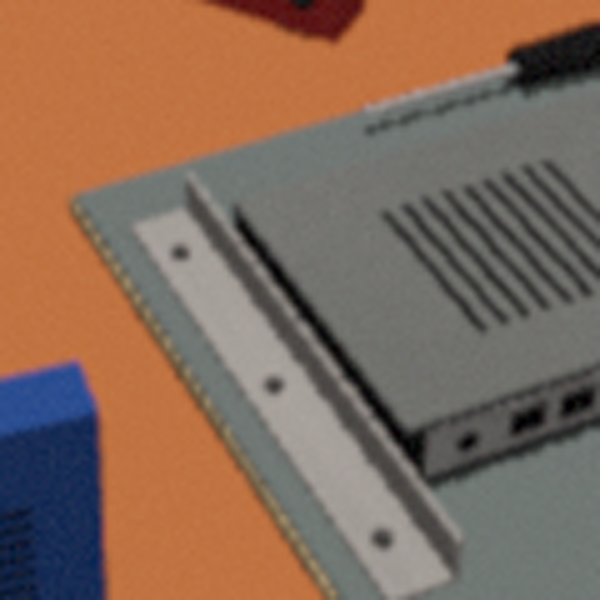

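View pics/scene29.png

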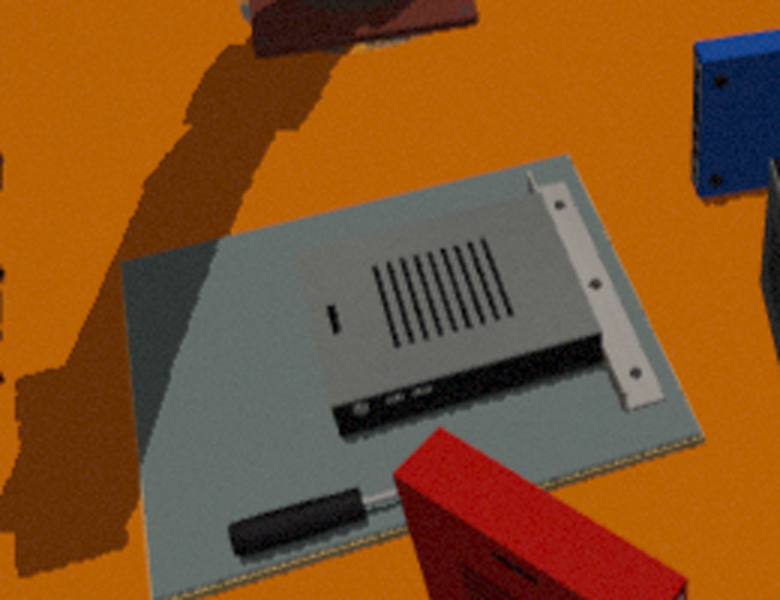

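The computer lies cover up, flush along the stop (its bottom edge runs parallel to the stop from (240,205) to (425,470) in the close crop). The gripper is clear, so I hand in.

```bash
python3 - <<'E'
from h import *
print(manip.finish_job(), manip.observe()["clock"])
E
```

```text
the job is handed in; nothing more can be done
the job is handed in; nothing more can be done
```

The job is handed in at about 25 s: the computer lies on its feet with the cover up, and its bottom end is against the stop. The lowering was not gentle all the way down.

**How it was done:** I nudged the top over with one finger while the other waited on the far side, then let it down on that finger. I slid it back with both fingers on its top end.

**Last checks:**
- **Against the stop:** the computer's yaw measured 4.7–5.0° against about 5.1–5.2° for the board. On the final push the position stalled while the force rose to about 22 N. The close-up shows no wedge-shaped gap.
- **Leave-alone things:** the screwdriver's position is unchanged within the measuring noise. I never moved near the bottle or the reel, but I did not re-measure them.
- **Robot:** it had withdrawn and was touching nothing.

**What did not go as planned:**
- **The drop:** the finger held the computer to about 75° of lean. It slipped down the finger somewhere between 75° and 80°, so its top end dropped roughly 3–4 cm, more than the centimetre asked. The friction of the finger slowed it by an amount I did not measure.
- **An unintended touch:** while repositioning, a finger brushed the lying computer and turned it by about 8°. The corner came within a few millimetres of the screwdriver. I corrected this with a sideways nudge before the final push.
- **Missed pushes:** two early pushes passed over the computer without touching it, because the fingertips sit about 30 mm above the reported TCP.

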